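# Load a row of sample bottles past the catch of an autosampler carrier

## Robot

A 6-joint arm with a two-finger parallel gripper is mounted at the origin on a cart in front of the work surface, level with it; the furniture and walls round the work are solid. World frame = base frame: x ahead of the robot, y to its left, z up, the work surface at z = 0. Lengths are in m, angles in rad, forces in N, time in s.
With the tool pointing down it reaches from about 0.35 to 0.725 m from the base axis. Payload 4.3 kg.
Tool frame: the origin (TCP) lies at the centre of the arm's flange, where the gripper is bolted on; the fingertips stand 173 mm ahead of it and the grasp point (between the pads) lies 155 mm ahead of it (arm.tips_ahead is the distance from the TCP to the fingertips, in m); z points along the fingers, y is the direction in which the jaws open and shut (so a half turn about z gives the same grasp; the last joint's range is limited). The gripper opens to 85 mm and grips with 20 to 120 N. Pads are 22 mm wide; open, the fingers measure 114 mm over their backs; the gripper's body (76 mm by 85 mm) begins 54 mm behind the grasp point. The pads swing forward as they close: fully open they stand 13 mm farther back than shut.
Start: joints at [-1.381, 0.377, 0.081, 1.274, 0, 1.46], TCP at [0.17, -0.549, 0.405] pointing down, gripper open.
Joint ranges: [-2.72, 2.72], [-0.84, 1.66], [-1.02, 1.22], [-1.77, 2.12], [-1.37, 1.28], [-3.14, 3.14]. Speed limits (rad/s): [2.57, 2.57, 3.14, 3.14, 3.14, 3.14].

## Interface

Orientations are given as a unit quaternion [w, x, y, z].
In Python, from rig import arm gives the robot as it stands. The module is installed in compiled form; this text tells all that it offers.
- The arm moves only by the tool apply_moves, never from a script. Its argument "moves" is a list that holds one entry, the list of rows, each a list of 7 numbers: the shift along the tool's x, y, z in cm, then the turn, a rotation vector about the tool's x, y, z in rad, then the finger opening in cm, from 0 to 8.54. In form: [[[dx, dy, dz, rx, ry, rz, grip], ...]]. A call has 1 to 8 rows; each row is the pose to reach, as a shift and turn from the pose measured when the call began, along the tool's axes at that moment; what a row does not reach only later rows make up. A row lasts 1/8 s, in which the tool goes at most 62.5 mm and 10.7 degrees, less where a joint would pass 70% of its speed; a pose out of reach is approached as far as the arm can. A call with a gripper value outside its range is refused whole. The fingers move at their own pace and stop on an object; "grip_force" is the grip in N (left out, the last holds). Time passes only in rows, so rows that repeat a pose let the fingers close. It gives the time, the measured TCP pose, the force and the opening at its end, in the units of the state.
- arm.observe(): the state, without advancing time (a new reading comes with each control period).
- arm.read_camera(name): name is "scene" or "top" or "wrist"; returns the picture (384x512x3 uint8, red, green, blue); there is no depth.
- arm.camera_info(name): a dict with "fx", "fy", "cx", "cy" (pixels), "R" (3x3) and "t" (3): a world point X has camera coordinates R X + t. Camera axes: x right, y down, z forward; pixel columns grow to the right and rows downward; lengths in m; the calibration is good to about 2 mm. A picture is of the moment at which its call begins: read the wrist's pose just before it. camera_info takes no time and is no camera call; for the wrist camera it gives the pose at the moment of the call.
- arm.close_job(): hands the job in, once; it reports no verdict.
The state is a dict: "time_s": time; "joint_positions": joint angles; "joint_velocities": joint speeds; "joint_efforts": joint torques, N m; "tcp_pos": TCP position; "orientation": TCP orientation; "force": force on the tool from outside, world axes, zero at the start; "wrist_torque": the same for the moment, N m; "gripper_width": finger opening in m.
Only numpy, scipy, OpenCV 4.12 (cv2) and the standard library are available. Lean on these libraries where they do the work, as an engineer would, in place of code of your own. Each camera call takes 0.05 s, during which the arm holds its last target.

## Task

Take the green-capped bottle that waits alone on the bench and stand it on the carrier's loading ledge, in line behind the three white-capped ones, then push all four along the lane as one straight, closed-up row until the orange catch has shut behind the green-capped bottle. Bed the row on the stop of the spring buffer with one firm push of about 15 N, felt and not rammed, then let go so that it sits snug between buffer and catch; do not let the row buckle, come apart or tip, and leave everything else on the bench where it is.

Things in the scene. Friction and masses are not known exactly. Their poses are not given: they have to be found in the camera images.
- carrier: Carrier: fixed grey base 78 x 430 x 6 mm with one straight bottle lane. +y along the lane, the way bottles are pushed in; z up; +x across, away from the robot. Origin on the lane's centre line at bench height, beside the tip of the shut catch; base from y = -230 to 200 mm, top at z = 6. Aluminium rails, tops at z = 34 mm, leave a lane 42 mm wide (x = -21 to 21).
- ledge (a point): Place for the green-capped bottle: point on the base's top, centre line, carrier y = -195 mm. From y = -228 to -130 mm only the far rail (+x) guides the row; the near side is open and a pushed row can buckle out towards the robot. Pushing the last bottle 1 to 2 mm on the near side of the centre line bows the row on to the far rail and keeps it straight.
- lead_in (a point): Start of the flared end of the near rail: point on the base's top, centre line, y = -130 mm. The near rail runs from y = -108 to -30 mm, then a gap with the catch, then from 6 mm to the lane's end; the far rail is unbroken.
- sample_a: One of three equal white sample bottles, white cap, 38 mm diameter up to 54 mm above its foot, then a 30 mm cap up to 76 mm; 60 to 100 g; origin at the centre of its underside; stands in the carrier: leading, carrier y about -54 mm, between the rails, short of the catch. It and sample_b may be pressed together with 7 to 25 N.
- sample_b: One of three equal white sample bottles, white cap, 38 mm diameter up to 54 mm above its foot, then a 30 mm cap up to 76 mm; 60 to 100 g; origin at the centre of its underside; stands in the carrier: middle, y about -101 mm.
- sample_c: One of three equal white sample bottles, white cap, 38 mm diameter up to 54 mm above its foot, then a 30 mm cap up to 76 mm; 60 to 100 g; origin at the centre of its underside; stands in the carrier: last of the three, y about -147 mm, on the half-open ledge. They stand 2 to 16 mm apart, up to 3 mm out of line.
- modifier_mid (a point): Centre, half-way up, of the green-capped white bottle on the open bench right of the carrier: 40 mm diameter up to 61 mm above its foot, then a green cap of 31 mm up to 86 mm; 70 to 110 g; this point is 43 mm above its underside (at z = 49 mm in the carrier's frame when it stands on the base).
- catch (a joint): Orange one-way spring leaf, 28 mm long, z = 12 to 26 mm (pushing fingers must stay above it), pivoted in the gap of the near rail. 0 = shut, tip about 10 mm short of the centre line; grows (rad) to about 0.55 as a bottle passes. Weak spring, under 1 N; drops into each notch of the row. Shuts for good behind the last bottle once its centre is past carrier y = 20 mm.
- lane_end (a point): About where the face of the blue spring buffer stands: point on the base's top, centre line, y = 144 mm. The black end block that carries it is clamped up to 6 mm either way from there, unmeasured. The buffer gives 17 mm, spring 3 N rising to 5 N, then meets a hard stop, felt as a steep rise. Let go, it presses the row back on to the catch. Rail friction of a zigzag row can double the push needed; sliding takes 1 to 5 N.
- tip_box: blue pipette tip box, 73 x 118 x 69 mm, behind the carrier; leave alone
- wash_bottle: white wash bottle with red spout, 68 x 120 x 215 mm; leave alone
- beaker_50: small glass beaker, 45 mm diameter, 58 mm high; leave alone
- pipette: white hand pipette lying flat, 23 x 231 x 34 mm; leave alone
- amber_1: brown bottle with black cap, 42 mm diameter, 90 mm high; leave alone
- log_book: dark blue log book, 210 x 152 x 14 mm, at the right of the robot; leave alone
Not all that is in view belongs to the job. What is shaped like the part that bears modifier_mid but red is not meant. What is shaped like the sample_a but purple is not meant.

How it is judged:
On the way, in this order (a step that is already met when the one before it is completed fails the run):
1. the green-capped bottle stands upright on the loading ledge, in line behind the three others, which are still short of the catch (x of modifier_mid in the frame of carrier between -0.012 and 0.012 m and y of modifier_mid in the frame of carrier between -0.222 and -0.16 m and z of modifier_mid in the frame of carrier between 0.046 and 0.052 m and angle between modifier_mid's own z axis and vertical below 0.1 rad and y of sample_a in the frame of carrier below -0.03 m), for 0.2 s.
2. with the green-capped bottle past the catch, the row is bedded on the buffer: over 6.5 N (the spring alone gives 5 N at its stop) between the first and second bottle (contact force between sample_a and sample_b above 6.5 N and y of modifier_mid in the frame of carrier above 0.012 m), for 0.1 s.
At the end, for the whole second after the job is handed in: Catch shut (under 0.12 rad) behind the green-capped bottle, whose centre is 12 to 30 mm past the catch tip; the three others ahead of it in order, pressed together by the buffer with over 1.5 N; all upright (0.1 rad) on the base, within 6 mm of the lane's centre line, at rest (value of joint catch below 0.12 rad and contact force between sample_a and sample_b above 1.5 N and y of modifier_mid in the frame of carrier between 0.012 and 0.03 m and x of modifier_mid in the frame of carrier between -0.006 and 0.006 m and z of modifier_mid in the frame of carrier between 0.045 and 0.053 m and angle between each of modifier_mid, sample_a, sample_b, sample_c's own z axis and vertical below 0.1 rad and x of sample_a in the frame of carrier between -0.006 and 0.006 m and y of sample_a in the frame of carrier between 0.12 and 0.15 m and z of sample_a in the frame of carrier between 0.003 and 0.009 m and linear speed of each of sample_a, sample_b, sample_c below 0.01 m/s and x of sample_b in the frame of carrier between -0.006 and 0.006 m and y of sample_b in the frame of carrier between 0.083 and 0.113 m and z of sample_b in the frame of carrier between 0.003 and 0.009 m and x of sample_c in the frame of carrier between -0.006 and 0.006 m and y of sample_c in the frame of carrier between 0.046 and 0.076 m and z of sample_c in the frame of carrier between 0.003 and 0.009 m); the robot touches nothing.
It fails at once if a bottle of the row, or the green-capped one, leans more than 0.3 rad (angle between any of sample_a, sample_b, sample_c, modifier_mid's own z axis and vertical above 0.3 rad).
It fails at once if the row buckles: a white-capped bottle stands more than 12 mm off the lane's centre line (x of any of sample_a, sample_b, sample_c in the frame of carrier above 0.012 m or x of any of sample_a, sample_b, sample_c in the frame of carrier below -0.012 m).
It fails at once if the row comes apart or is not pushed as four: the leading bottle is at the catch or beyond while there is more than about 8 mm of daylight anywhere in the row (y of sample_a in the frame of carrier above -0.018 m and (horizontal distance between sample_a and sample_b above 0.046 m or horizontal distance between sample_b and sample_c above 0.046 m or horizontal distance between sample_c and modifier_mid above 0.047 m)).
It fails at once if the row is rammed: more than 25 N between the first and second bottle (contact force between sample_a and sample_b above 25 N).
It fails at once if a bystander (tip box, wash bottle, small beaker, pipette, brown bottle, log book) is moved more than 20 mm (distance of any of tip_box, wash_bottle, beaker_50, pipette, amber_1, log_book from where it was at the start of the episode above 0.02 m).
It also fails if it takes over 70 s, if anything falls off the work surface, if the arm or the gripper's body presses on something with over 40 N, if the wrist force passes 120 N, or if a joint passes its speed limit or range.

## Working session

There is one attempt and no reset: what is moved stays moved. The work goes in short steps, Python scripts to look and compute and a tool call to move; the robot and the scene stay as the last step left them, time stands still between calls to the robot, and variables do not carry over. Pictures are saved under pics/ and viewed, and the job is handed in when it is done.

Besides the shell and the picture viewer there is one more tool, called after "Emit:" in YAML: its name, and indented under it one key for each argument. apply_moves: Moves the arm, as the interface text tells. Its arguments: {"type":"object","properties":{"moves":{"type":"array","items":{"type":"array","items":{"type":"array","items":{"type":"number"}}}},"grip_force":{"type":"number"}},"required":["moves"]}

```bash
mkdir -p pics; cat > h.py <<'E'
from rig import arm
import numpy as np, cv2
def save(n,f,scale=1):
    im=arm.read_camera(n); np.save('pics/'+f+'.npy',im)
    cv2.imwrite('pics/'+f+'.png',cv2.cvtColor(im,cv2.COLOR_RGB2BGR)); return im
def ray(n_or_info,u,v):
    c=arm.camera_info(n_or_info) if isinstance(n_or_info,str) else n_or_info
    R=np.array(c['R']);t=np.array(c['t'])
    d=R.T@np.array([(u-c['cx'])/c['fx'],(v-c['cy'])/c['fy'],1]); return -R.T@t,d
def onz(c,u,v,z):
    o,d=ray(c,u,v); return o+d*(z-o[2])/d[2]
def proj(c,X):
    if isinstance(c,str): c=arm.camera_info(c)
    p=np.array(c['R'])@np.array(X)+np.array(c['t']); return np.array([c['fx']*p[0]/p[2]+c['cx'],c['fy']*p[1]/p[2]+c['cy']])
def tri(rays):
    A=np.zeros((3,3));b=np.zeros(3)
    for o,d in rays:
        d=d/np.linalg.norm(d);P=np.eye(3)-np.outer(d,d);A+=P;b+=P@o
    X=np.linalg.solve(A,b); return X,[np.linalg.norm((np.eye(3)-np.outer(d,d)/(d@d))@(X-o)) for o,d in rays]
E
python3 - <<'E'
from h import *
for n in('scene','top','wrist'):
    save(n,n+'0'); c=arm.camera_info(n); print(n,c['fx'],c['cx'],c['cy'],-np.array(c['R']).T@c['t'],np.round(c['R'],2).tolist())
s=arm.observe();print({k:np.round(v,3).tolist() for k,v in s.items()})
E
```

```text
scene 361.1839075833977 256.20299704469807 187.3291820098725 [0.10821403 0.74658405 0.65892206] [[-0.9, -0.43, -0.02], [-0.21, 0.46, -0.86], [0.38, -0.77, -0.51]]
top 425.14128930516466 255.5686326267005 195.4620374922982 [ 0.45105265 -0.1224578   1.53172794] [[-0.02, -1.0, -0.01], [-1.0, 0.02, -0.07], [0.07, 0.01, -1.0]]
wrist 289.63806867890594 252.97903998047047 191.2405180161208 [ 0.2443854  -0.52563424  0.3734367 ] [[0.3, -0.95, -0.0], [-0.91, -0.28, 0.31], [-0.29, -0.09, -0.95]]
{'time_s': 0.15, 'joint_positions': [-1.381, 0.378, 0.08, 1.274, 0.0, 1.461], 'joint_velocities': [0.001, -0.0, 0.004, -0.001, -0.001, 0.001], 'joint_efforts': [0.0, -46.403, 27.017, 0.014, -0.0, 0.0], 'tcp_pos': [0.17, -0.549, 0.404], 'orientation': [-0.001, 0.989, 0.149, -0.0], 'force': [0.586, 0.092, 0.249], 'wrist_torque': [-0.062, -0.043, -0.009], 'gripper_width': 0.086}
```

View pics/scene0.png

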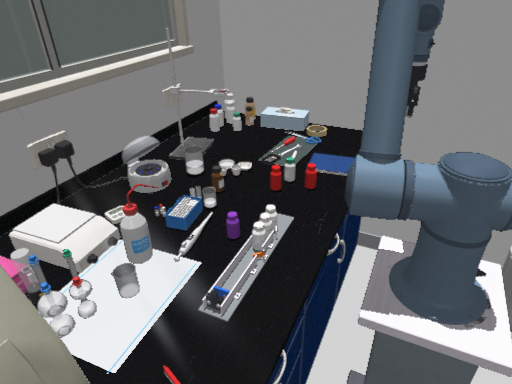

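View pics/top0.png

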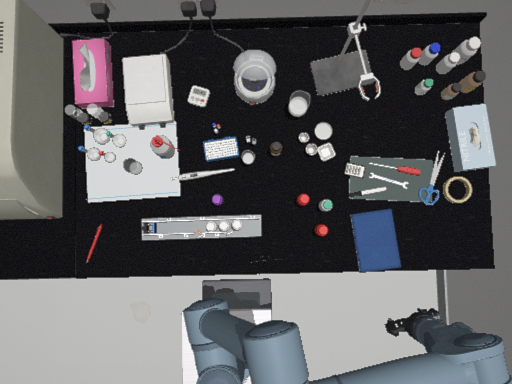

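View pics/wrist0.png

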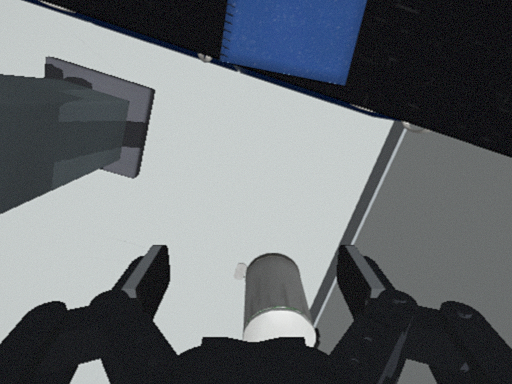

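```bash
python3 - <<'E'
from h import *
c=arm.camera_info('top')
for nm,u,v,z in [('A cap',211,226,.082),('B',224,226,.082),('C',237,226,.082),('green',326,206,.086),('red1',303,200,.086),('red2',321,230,.086),('base L',141,228,.006),('base R',262,227,.006),('buf',149,228,.03),('purple',217,200,.076),('beaker',248,157,.05),('pip tip',180,178,.02),('pip end',235,170,.02),('logbook cnr',352,212,.014)]:
    print(nm,np.round(onz(c,u,v,z),3))
im=cv2.cvtColor(np.load('pics/top0.npy'),cv2.COLOR_RGB2BGR)
cv2.imwrite('pics/topcrop.png',cv2.resize(im[180:250,130:350],None,fx=3.6,fy=3.6,interpolation=cv2.INTER_CUBIC))
im=cv2.cvtColor(np.load('pics/scene0.npy'),cv2.COLOR_RGB2BGR)
cv2.imwrite('pics/scrop.png',cv2.resize(im[150:315,180:340],None,fx=3.6,fy=3.6,interpolation=cv2.INTER_CUBIC))
# tool->cam
s=arm.observe();w=arm.camera_info('wrist')
from scipy.spatial.transform import Rotation as Rt
q=s['orientation'];R=Rt.from_quat([q[1],q[2],q[3],q[0]]).as_matrix();print(R.round(3))
print('cam in tool',R.T@(-np.array(w['R']).T@w['t']-s['tcp_pos']));print((np.array(w['R'])@R).round(3))
E
```

```text
A cap [0.449 0.04  0.082]
B [ 0.447 -0.004  0.082]
C [ 0.446 -0.048  0.082]
green [ 0.507 -0.353  0.086]
red1 [ 0.529 -0.275  0.086]
red2 [ 0.426 -0.333  0.086]
base L [0.447 0.3   0.006]
base R [ 0.44  -0.134  0.006]
buf [0.447 0.265 0.03 ]
purple [0.537 0.019 0.076]
beaker [ 0.687 -0.091  0.05 ]
pip tip [0.622 0.155 0.02 ]
pip end [ 0.646 -0.042  0.02 ]
logbook cnr [ 0.486 -0.456  0.014]
[[ 0.955  0.295 -0.   ]
 [ 0.295 -0.955  0.002]
 [ 0.    -0.002 -1.   ]]
cam in tool [ 0.07821354 -0.00037446  0.03057042]
[[ 0.001  1.     0.   ]
 [-0.951  0.001 -0.308]
 [-0.308  0.     0.951]]
```

View pics/topcrop.png

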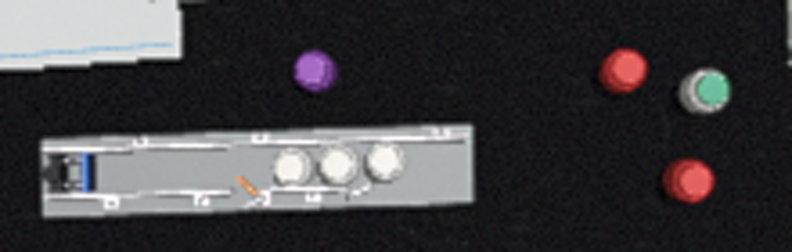

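View pics/scrop.png

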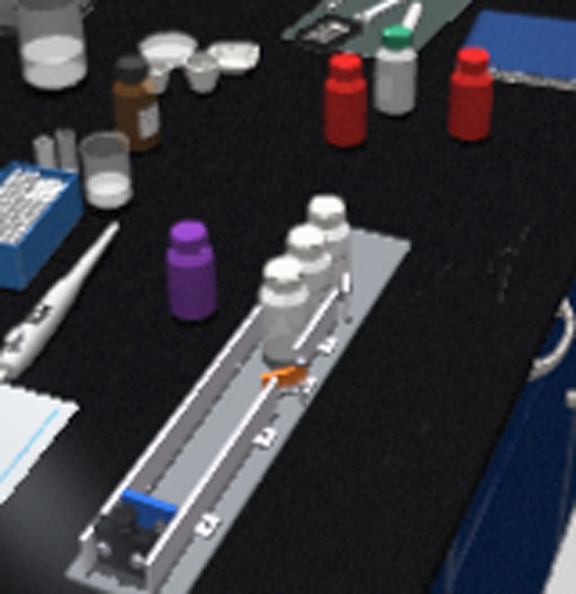

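```bash
cat >> h.py <<'E'
from scipy.spatial.transform import Rotation as Rt
def Rtool(s=None):
    s=s or arm.observe(); q=s['orientation']; return Rt.from_quat([q[1],q[2],q[3],q[0]]).as_matrix()
def plan(pos,yaw):
    s=arm.observe();R=Rtool(s);y=np.radians(yaw)
    T=np.array([[np.cos(y),np.sin(y),0],[np.sin(y),-np.cos(y),0],[0,0,-1]])
    d=R.T@(np.array(pos)-s['tcp_pos'])*100
    rv=Rt.from_matrix(R.T@T).as_rotvec()
    print('tcp',np.round(s['tcp_pos'],4),'delta cm',d.round(2),'rv',rv.round(4),'t',round(s['time_s'],2),'F',np.round(s['force'],2),'w',round(s['gripper_width'],4))
E
python3 -c "
from h import *
plan([.44,-.34,.40],30)"
```

```text
tcp [ 0.1698 -0.5491  0.404 ] delta cm [ 31.99 -12.     0.42] rv [-0.0015 -0.0004 -0.2238] t 0.15 F [0.59 0.09 0.25] w 0.0858
```

Emit:
apply_moves:
  moves:
    - [[32,-12,0.4,0,0,-0.224,8.5],[32,-12,0.4,0,0,-0.224,8.5],[32,-12,0.4,0,0,-0.224,8.5],[32,-12,0.4,0,0,-0.224,8.5],[32,-12,0.4,0,0,-0.224,8.5],[32,-12,0.4,0,0,-0.224,8.5],[32,-12,0.4,0,0,-0.224,8.5],[32,-12,0.4,0,0,-0.224,8.5]]

```text
time_s: 1.15
tcp_pos: [0.4396, -0.3403, 0.4]
orientation: [-0.001, 0.966, 0.259, -0.0]
force: [0.4, -0.3, -0.1]
gripper_width: 0.0849
```

```bash
python3 -c "
from h import *
import pickle
pickle.dump(arm.camera_info('wrist'),open('pics/w1.pkl','wb'))
save('wrist','w1')
plan([.40,0.0,.45],0)
plan([.46,-.37,.30],30)"
```

```text
tcp [ 0.4393 -0.3406  0.4   ] delta cm [ 13.59 -31.49  -4.94] rv [-1.700e-03  5.000e-04  5.225e-01] t 1.2 F [ 0.01 -0.22 -0.12] w 0.0851
tcp [ 0.4393 -0.3406  0.4   ] delta cm [ 0.33  3.6  10.  ] rv [-0.0018  0.0001 -0.0011] t 1.2 F [ 0.01 -0.22 -0.12] w 0.0851
```

View pics/w1.png

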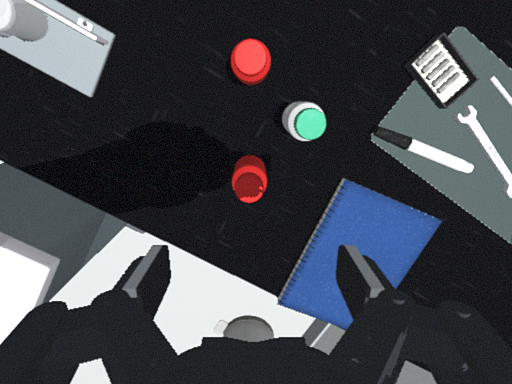

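Emit:
apply_moves:
  moves:
    - [[1,5,8,0,0,0,8.5],[1,5,8,0,0,0,8.5],[1,5,8,0,0,0,8.5],[1,5,8,0,0,0,8.5]]

```text
time_s: 1.7
tcp_pos: [0.4721, -0.3794, 0.321]
orientation: [-0.001, 0.966, 0.258, -0.0]
force: [-0.5, -0.1, 0.4]
gripper_width: 0.0849
```

```bash
cat >> h.py <<'E'
import pickle
def wsave(f):
    pickle.dump(arm.camera_info('wrist'),open(f'pics/{f}.pkl','wb')); return save('wrist',f)
def load(f): return np.load(f'pics/{f}.npy'),pickle.load(open(f'pics/{f}.pkl','rb'))
E
python3 - <<'E'
from h import *
wsave('w2')
rays=[]
for f in('w1','w2'):
    im,c=load(f); hsv=cv2.cvtColor(im,cv2.COLOR_RGB2HSV)
    m=cv2.inRange(hsv,(65,80,110),(90,255,255))
    n,l,st,ce=cv2.connectedComponentsWithStats(m); i=1+np.argmax(st[1:,4]); cnt=max(cv2.findContours((l==i).astype(np.uint8),0,2)[0],key=len)
    e=cv2.fitEllipse(cnt); print(f,st[i],ce[i],e)
    rays.append(ray(c,*e[0])); print('on .086',onz(c,*e[0],.086))
print(tri(rays))
plan([.40,0.0,.45],0)
E
```

```text
w1 [295 108  31  32 764] [310.44633508 123.43324607] ((310.4474792480469, 123.4579849243164), (29.912677764892578, 30.86457633972168), 31.45400047302246)
on .086 [ 0.51387746 -0.35947899  0.086     ]
w2 [ 239  124   42   43 1374] [259.51455604 145.20160116] ((259.52581787109375, 145.1938018798828), (40.06186294555664, 41.92106246948242), 0.9480231404304504)
on .086 [ 0.51416733 -0.35957896  0.086     ]
(array([ 0.51394214, -0.35976784,  0.08442545]), [np.float64(4.618530234727709e-05), np.float64(4.61853023471855e-05)])
tcp [ 0.4724 -0.3793  0.3216] delta cm [ 12.62 -36.49 -12.83] rv [-1.000e-04 -4.000e-04  5.215e-01] t 1.75 F [0.68 0.08 0.45] w 0.0851
```

View pics/w2.png

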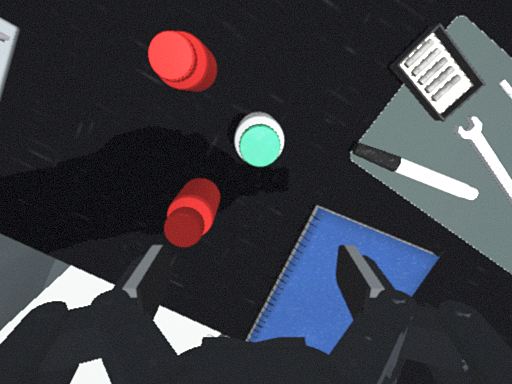

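Emit:
apply_moves:
  moves:
    - [[11,-37,-8,0,0,0.522,8.5],[11,-37,-8,0,0,0.522,8.5],[11,-37,-8,0,0,0.522,8.5],[11,-37,-8,0,0,0.522,8.5],[11,-37,-8,0,0,0.522,8.5],[11,-37,-8,0,0,0.522,8.5],[11,-37,-8,0,0,0.522,8.5],[11,-37,-8,0,0,0.522,8.5]]

```text
time_s: 2.75
tcp_pos: [0.3828, -0.0026, 0.4036]
orientation: [0.0, 1.0, 0.001, 0.002]
force: [0.3, -0.7, 0.8]
gripper_width: 0.0849
```

```bash
python3 - <<'E'
from h import *
wsave('w3'); plan([.40,.13,.40],0)
E
```

```text
tcp [ 0.3832 -0.0034  0.4031] delta cm [  1.69 -13.34   0.3 ] rv [ 0.0009 -0.0037  0.001 ] t 2.8 F [ 0.33 -1.08 -0.25] w 0.0853
```

View pics/w3.png

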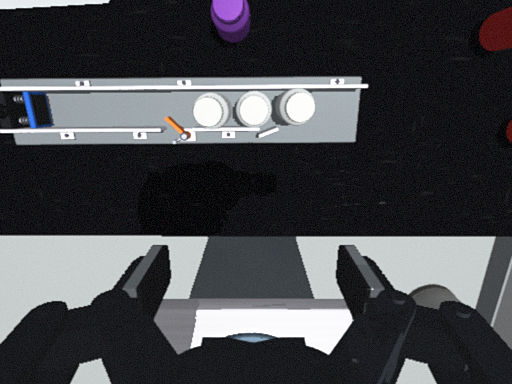

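Emit:
apply_moves:
  moves:
    - [[1,-9,6,0,0,0,8.5],[1,-9,6,0,0,0,8.5],[1,-9,6,0,0,0,8.5],[1,-9,6,0,0,0,8.5]]

```text
time_s: 3.3
tcp_pos: [0.3941, 0.0697, 0.3437]
orientation: [-0.005, 1.0, 0.007, 0.002]
force: [0.9, -1.0, -0.9]
gripper_width: 0.0847
```

```bash
python3 - <<'E'
from h import *
wsave('w4'); 
for f in('w3','w4'):
    im,c=load(f); im=cv2.cvtColor(im,cv2.COLOR_RGB2BGR)
    cv2.imwrite(f'pics/{f}c.png',cv2.resize(im[60:160,0:380] if f=='w3' else im[20:180,:],None,fx=2 if f=='w3' else 1.55,fy=2 if f=='w3' else 1.55,interpolation=cv2.INTER_CUBIC))
E
```

```text
(no output)
```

View pics/w4c.png

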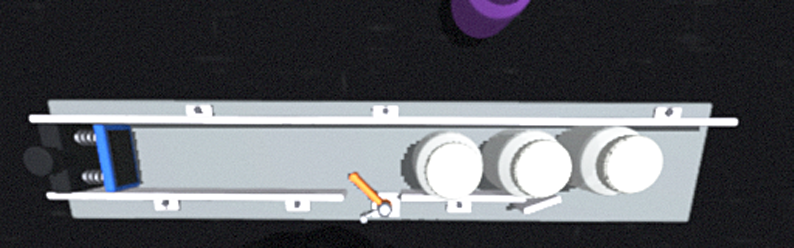

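View pics/w3c.png

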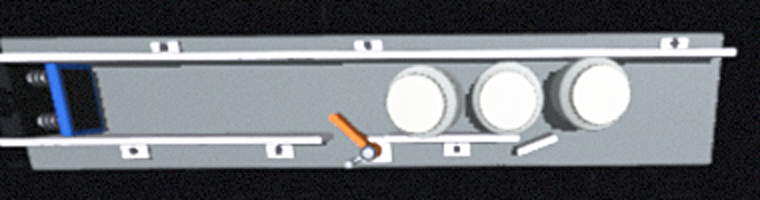

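```bash
cat > carr.py <<'E'
from h import *
def fitl(P):
    P=np.array(P)[:,:2]
    for _ in range(4):
        a=np.polyfit(P[:,1],P[:,0],1); r=P[:,0]-np.polyval(a,P[:,1]); k=abs(r)<2.5*max(r.std(),2e-4); P=P[k]
    return a,r.std(),len(P)
if __name__=='__main__':
  for f,(u0,u1) in (('w3',(60,350)),('w4',(60,440))):
    im,c=load(f); g=cv2.cvtColor(im,cv2.COLOR_RGB2GRAY).astype(float)
    top=[];bot=[];rt=[];rb=[];nt=[];nb=[]
    for u in range(u0,u1):
        col=g[:,u]; 
        v=np.arange(60,180)
        ab=[i for i in v if col[i]>70]
        if not ab: continue
        def sub(i,th): # crossing between i-1,i
            return i-1+(th-col[i-1])/(col[i]-col[i-1])
        i=ab[0]; top.append(onz(c,u,sub(i,70),.006))
        # bottom edge of base
        j=ab[-1]
        while j>60 and not(col[j]>70): j-=1
        bot.append(onz(c,u,j+(col[j]-70)/(col[j]-col[j+1]),.006))
        # far rail : bright run near the top
        br=[k for k in range(i,i+25) if col[k]>200]
        if br: 
            w=col[br[0]-2:br[0]+6]-150; w[w<0]=0; rt.append(onz(c,u,(np.arange(br[0]-2,br[0]+6)*w).sum()/w.sum(),.034)); rb.append(len(br))
        br=[k for k in range(j-20,j) if col[k]>200]
        if br and br[-1]-br[0]<6: nt.append(onz(c,u,np.mean(br),.034))
    for nm,P in(('basefar',top),('basenear',bot),('railfar',rt),('railnear',nt)):
        a,s,n=fitl(P); print(f,nm,'x at y=0: %.4f slope %.4f'%(a[1],a[0]),'sd %.4f n %d'%(s,n))
    print(np.mean(rb))
    # caps
    m=(im.min(2)>225).astype(np.uint8); m=cv2.morphologyEx(m,cv2.MORPH_OPEN,np.ones((9,9)))
    n,l,st,ce=cv2.connectedComponentsWithStats(m)
    for i in range(1,n):
        if st[i,4]>200 and st[i,1]<160:
            cnt=max(cv2.findContours((l==i).astype(np.uint8),0,2)[0],key=len); e=cv2.fitEllipse(cnt); print(f,np.round(e[0],1),np.round(e[1],1),'z.082',onz(c,*e[0],.082).round(4))
E
python3 carr.py
```

```text
w3 basefar x at y=0: 0.4865 slope -0.0114 sd 0.0001 n 290
w3 basenear x at y=0: 0.4082 slope -0.0108 sd 0.0001 n 286
w3 railfar x at y=0: 0.4746 slope -0.0118 sd 0.0002 n 255
w3 railnear x at y=0: 0.4298 slope -0.0217 sd 0.0017 n 105
6.886206896551724
w3 [6.6 3.4] [  7.  139.6] z.082 [0.5398 0.2135 0.082 ]
w3 [300.6 106.5] [26.9 29.3] z.082 [ 0.4543 -0.0484  0.082 ]
w3 [253.8 109.6] [27.1 28.4] z.082 [ 0.4513 -0.0032  0.082 ]
w3 [207.1 111.4] [26.7 28.5] z.082 [0.4494 0.0421 0.082 ]
w4 basefar x at y=0: 0.4867 slope -0.0106 sd 0.0001 n 380
w4 basenear x at y=0: 0.4083 slope -0.0113 sd 0.0001 n 375
w4 railfar x at y=0: 0.4813 slope -0.0116 sd 0.0003 n 319
w4 railnear x at y=0: 0.4284 slope -0.0106 sd 0.0002 n 14
12.634210526315789
w4 [409.  125.6] [33.  37.8] z.082 [ 0.4544 -0.0482  0.082 ]
w4 [350.5 128.5] [33.1 36.6] z.082 [ 0.4514 -0.003   0.082 ]
w4 [293.5 129. ] [33.9 39.7] z.082 [0.4503 0.0415 0.082 ]
```

```bash
cat > c2.py <<'E'
from h import *
from carr import fitl
im,c=load('w4'); g=cv2.cvtColor(im,cv2.COLOR_RGB2GRAY).astype(float)
for nm,lo,hi,rng in(('far',90,106,list(range(60,430))),('near',142,156,list(range(50,220))+list(range(265,330)))):
  A=[];B=[]
  for u in rng:
    col=g[lo:hi,u]; k=np.argmax(col)
    if col[k]<200: continue
    a=k
    while a>0 and col[a-1]>190: a-=1
    b=k
    while b<len(col)-1 and col[b+1]>190: b+=1
    A.append(onz(c,u,lo+a-.5,.034));B.append(onz(c,u,lo+b+.5,.034))
  print(nm,fitl(A),fitl(B))
# ends
R=[];L=[]
for v in list(range(106,120))+list(range(140,158)):
    row=g[v]; k=470
    while row[k]<70:k-=1
    R.append(onz(c,k+(row[k]-70)/(row[k]-row[k+1]),v,.006))
R=np.array(R);print('right end',R[:,1].round(4),R[[0,-1],0])
for v in list(range(158,161))+list(range(86,92)):
    row=g[v]; k=10
    while row[k]<70:k+=1
    L.append(onz(c,k-(row[k]-70)/(row[k]-row[k-1]),v,.006))
print('left',np.array(L)[:,1].round(4))
hsv=cv2.cvtColor(im,cv2.COLOR_RGB2HSV)
m=cv2.inRange(hsv,(5,150,120),(20,255,255)); p=np.argwhere(m); p=p[p[:,0]<170]
t=p[np.argmin(p[:,0])]; print('catch px',p.min(0),p.max(0),'tip',onz(c,t[1],t[0],.026))
m=cv2.inRange(hsv,(100,120,80),(125,255,255)); n,l,st,ce=cv2.connectedComponentsWithStats(m); 
for i in range(1,n):
  if st[i,4]>80 and st[i,1]<200: print('blue',st[i],[onz(c,st[i,0],ce[i,1],.034).round(4),onz(c,st[i,0]+st[i,2],ce[i,1],.034).round(4)])
E
python3 c2.py
```

```text
far (array([-0.01549417,  0.48156275]), np.float64(2.7556588540491487e-16), 336) (array([-0.01075538,  0.47233207]), np.float64(0.00026118853492824827), 364)
near (array([-0.01691315,  0.43208844]), np.float64(0.00104766142421717), 235) (array([-0.01612396,  0.42183565]), np.float64(0.0023418908218481326), 232)
right end [-0.131  -0.1311 -0.1311 -0.1309 -0.1309 -0.131  -0.131  -0.1311 -0.1309
 -0.131  -0.1311 -0.1311 -0.1312 -0.1309 -0.1314 -0.1314 -0.1315 -0.1312
 -0.1313 -0.1315 -0.1315 -0.1316 -0.1312 -0.1314 -0.1316 -0.1316 -0.1317
 -0.1314 -0.1316 -0.1316 -0.1317 -0.1314] [0.46864497 0.41643979]
left [0.2982 0.298  0.2973 0.2988 0.2988 0.2989 0.2988 0.2987 0.2988]
catch px [131 225] [151 251] tip [0.44198192 0.0971296  0.026     ]
blue [ 60 100  30  44 459] [array([0.4499, 0.2563, 0.034 ]), array([0.4504, 0.2277, 0.034 ])]
```

```bash
python3 - <<'E'
from h import *
plan([.45,-.06,.34],90)
im,c=load('w4'); g=cv2.cvtColor(im,cv2.COLOR_RGB2GRAY)
for u in (100,160,200,300): print(u,[(v,int(g[v,u])) for v in range(82,108)],[(v,int(g[v,u])) for v in range(138,166)])
cv2.imwrite('pics/w4z.png',cv2.resize(cv2.cvtColor(im,cv2.COLOR_RGB2BGR)[75:175,120:320],None,fx=4,fy=4,interpolation=0))
E
```

```text
tcp [0.3942 0.0697 0.344 ] delta cm [ 5.39 13.05  0.3 ] rv [-0.0037 -0.0117 -1.5568] t 3.35 F [-0.51 -0.31  0.6 ] w 0.0851
100 [(82, 25), (83, 30), (84, 96), (85, 174), (86, 195), (87, 200), (88, 196), (89, 202), (90, 199), (91, 200), (92, 196), (93, 196), (94, 223), (95, 255), (96, 255), (97, 255), (98, 255), (99, 186), (100, 85), (101, 81), (102, 131), (103, 204), (104, 198), (105, 199), (106, 194), (107, 199)] [(138, 200), (139, 201), (140, 190), (141, 161), (142, 152), (143, 151), (144, 211), (145, 255), (146, 255), (147, 255), (148, 254), (149, 255), (150, 255), (151, 255), (152, 255), (153, 255), (154, 255), (155, 230), (156, 195), (157, 195), (158, 201), (159, 198), (160, 157), (161, 48), (162, 22), (163, 25), (164, 30), (165, 28)]
160 [(82, 25), (83, 24), (84, 59), (85, 136), (86, 194), (87, 202), (88, 200), (89, 201), (90, 202), (91, 199), (92, 201), (93, 197), (94, 195), (95, 240), (96, 255), (97, 255), (98, 255), (99, 254), (100, 105), (101, 78), (102, 136), (103, 205), (104, 204), (105, 198), (106, 200), (107, 201)] [(138, 196), (139, 200), (140, 198), (141, 176), (142, 1
[... 830 characters left out ...]
201), (160, 197), (161, 153), (162, 45), (163, 15), (164, 31), (165, 24)]
300 [(82, 32), (83, 18), (84, 33), (85, 99), (86, 184), (87, 200), (88, 201), (89, 202), (90, 200), (91, 201), (92, 203), (93, 201), (94, 198), (95, 226), (96, 255), (97, 255), (98, 255), (99, 255), (100, 178), (101, 81), (102, 130), (103, 207), (104, 203), (105, 200), (106, 202), (107, 209)] [(138, 255), (139, 255), (140, 255), (141, 255), (142, 255), (143, 255), (144, 255), (145, 255), (146, 254), (147, 255), (148, 255), (149, 255), (150, 254), (151, 255), (152, 255), (153, 255), (154, 255), (155, 255), (156, 255), (157, 213), (158, 195), (159, 200), (160, 202), (161, 170), (162, 76), (163, 26), (164, 21), (165, 24)]
```

View pics/w4z.png

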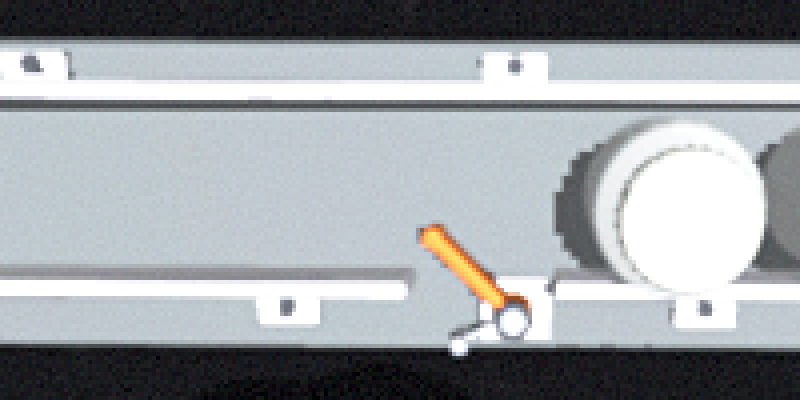

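```bash
python3 - <<'E'
from h import *
im,c=load('w4')
for u,a,b in((100,99.2,143.9),(160,99.5,144.6),(200,99.6,144.7)):
    for z in(.034,):
        A=onz(c,u,a,z);B=onz(c,u,b,z);m=(A+B)/2;print(u,A.round(4),B.round(4),m.round(4),'lane x0',m[0]+.011*m[1])
print(-np.array(c['R']).T@c['t'])
E
```

```text
100 [0.4698 0.2155 0.034 ] [0.4284 0.2215 0.034 ] [0.4491 0.2185 0.034 ] lane x0 0.451499747593704
160 [0.4704 0.1599 0.034 ] [0.4288 0.1633 0.034 ] [0.4496 0.1616 0.034 ] lane x0 0.45134545638684365
200 [0.4709 0.1229 0.034 ] [0.4293 0.1245 0.034 ] [0.4501 0.1237 0.034 ] lane x0 0.4514636069673039
[0.47231767 0.07129952 0.31349   ]
```

Emit:
apply_moves:
  moves:
    - [[5.4,13,2,0,0,-1.56,8.5],[5.4,13,2,0,0,-1.56,8.5],[5.4,13,2,0,0,-1.56,8.5],[5.4,13,2,0,0,-1.56,8.5],[5.4,13,2,0,0,-1.56,8.5],[5.4,13,2,0,0,-1.56,8.5],[5.4,13,2,0,0,-1.56,8.5],[5.4,13,2,0,0,-1.56,8.5]]

```text
time_s: 4.35
tcp_pos: [0.4505, -0.0607, 0.3243]
orientation: [-0.001, 0.742, 0.67, 0.006]
force: [1.2, -0.0, -0.3]
gripper_width: 0.0849
```

Emit:
apply_moves:
  moves:
    - [[0,0,0,0,0,-0.06,8.5],[0,0,0,0,0,-0.06,8.5]]

```text
time_s: 4.6
tcp_pos: [0.4508, -0.0619, 0.3254]
orientation: [0.0, 0.723, 0.691, 0.006]
force: [-1.2, 0.9, -0.1]
gripper_width: 0.0847
```

```bash
python3 - <<'E'
from h import *
wsave('w5');plan([.45,-.06,.34],90)
E
```

```text
tcp [ 0.4507 -0.0617  0.3251] delta cm [ 0.18 -0.07 -1.49] rv [ 0.0085 -0.0083 -0.0442] t 4.65 F [-0.07 -0.48 -0.08] w 0.0851
```

View pics/w5.png

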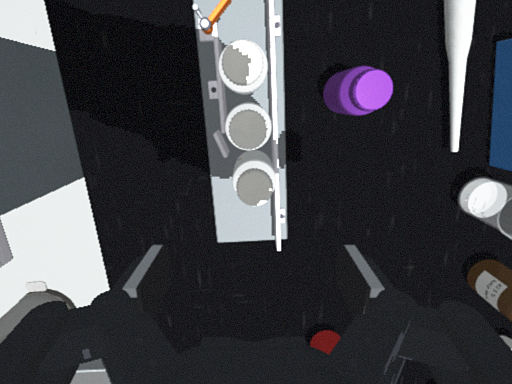

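```bash
python3 - <<'E'
from h import *
im,c=load('w5'); g=cv2.cvtColor(im,cv2.COLOR_RGB2GRAY)
for v in(25,100,160,215,228): print(v,[(u,int(g[v,u])) for u in list(range(194,228))],[(u,int(g[v,u])) for u in range(266,292)])
for nm,u,v in(('C',254,187),('B',249,127),('A',239.5,66)): print(nm,onz(c,u,v,.082).round(4))
print(-np.array(c['R']).T@c['t'])
cv2.imwrite('pics/w5z.png',cv2.resize(cv2.cvtColor(im,cv2.COLOR_RGB2BGR)[0:260,180:310],None,fx=2.3,fy=2.3,interpolation=0))
E
```

```text
25 [(194, 39), (195, 132), (196, 184), (197, 204), (198, 245), (199, 227), (200, 135), (201, 211), (202, 255), (203, 255), (204, 255), (205, 255), (206, 255), (207, 255), (208, 195), (209, 136), (210, 112), (211, 86), (212, 137), (213, 255), (214, 255), (215, 255), (216, 255), (217, 195), (218, 198), (219, 201), (220, 200), (221, 201), (222, 198), (223, 205), (224, 202), (225, 203), (226, 201), (227, 204)] [(266, 85), (267, 105), (268, 122), (269, 216), (270, 255), (271, 255), (272, 255), (273, 255), (274, 247), (275, 135), (276, 128), (277, 136), (278, 135), (279, 183), (280, 216), (281, 194), (282, 138), (283, 60), (284, 16), (285, 22), (286, 17), (287, 29), (288, 27), (289, 26), (290, 10), (291, 27)]
100 [(194, 14), (195, 15), (196, 16), (197, 6), (198, 18), (199, 23), (200, 19), (201, 7), (202, 32), (203, 72), (204, 93), (205, 93), (206, 91), (207, 88), (208, 94), (209, 91), (210, 88), (211, 89), (212, 95), (213, 90), (214, 89), (215, 87), (216, 87), (217, 91), (218, 117), (219, 150), (220, 166), (221, 164), (222, 151), (223, 131), (224, 126), (225, 116), (226, 96), (227, 90)] [(
[... 1785 characters left out ...]
 33), (204, 25), (205, 31), (206, 19), (207, 28), (208, 28), (209, 16), (210, 26), (211, 27), (212, 26), (213, 26), (214, 16), (215, 55), (216, 145), (217, 201), (218, 209), (219, 207), (220, 202), (221, 203), (222, 209), (223, 204), (224, 203), (225, 205), (226, 207), (227, 205)] [(266, 204), (267, 205), (268, 208), (269, 208), (270, 210), (271, 167), (272, 89), (273, 83), (274, 104), (275, 135), (276, 255), (277, 255), (278, 255), (279, 255), (280, 243), (281, 208), (282, 208), (283, 208), (284, 212), (285, 208), (286, 168), (287, 95), (288, 23), (289, 10), (290, 28), (291, 32)]
C [ 0.4537 -0.0464  0.082 ]
B [ 0.452 -0.001  0.082]
A [0.4474 0.0398 0.082 ]
[0.45377979 0.01735149 0.295465  ]
```

View pics/w5z.png

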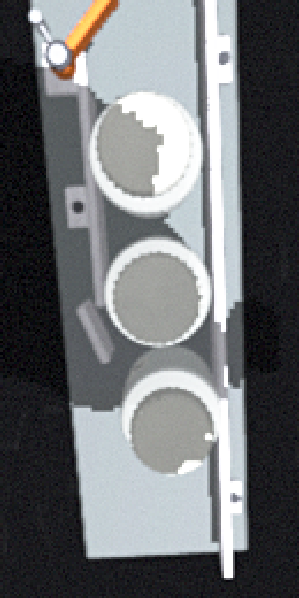

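```bash
python3 - <<'E'
from h import *
im,c=load('w5')
for v,a,b in((25,216.7,268.5),(100,222.5,271.3),(215,None,275.2),(228,None,275.3)):
    B=onz(c,b,v,.034); 
    if a: A=onz(c,a,v,.034); print(A.round(4),B.round(4),'mid0',((A+B)/2)[0]+.011*B[1],'w',B[0]-A[0])
    print('far inner0',B[0]+.011*B[1],'-> lane',B[0]+.011*B[1]-.021, B.round(4))
for v,a,b in((160,208.4,285.3),(215,213.9,286.6),(228,215.6,286.8)):
    A=onz(c,a,v,.006);B=onz(c,b,v,.006); print('base',A.round(4),B.round(4),(A+B)[0]/2+.011*B[1])
E
```

```text
[0.4295 0.0759 0.034 ] [0.471  0.0742 0.034 ] mid0 0.45104054337902355 w 0.04147196160527533
far inner0 0.4717765241816612 -> lane 0.4507765241816612 [0.471  0.0742 0.034 ]
[0.4299 0.0186 0.034 ] [0.4718 0.0168 0.034 ] mid0 0.4510402573653799 w 0.041967878108221
far inner0 0.4720241964194904 -> lane 0.4510241964194904 [0.4718 0.0168 0.034 ]
far inner0 0.4721024355848385 -> lane 0.4511024355848385 [ 0.4731 -0.09    0.034 ]
far inner0 0.47177663336785824 -> lane 0.4507766333678582 [ 0.4729 -0.1038  0.034 ]
base [ 0.4088 -0.0385  0.006 ] [ 0.4866 -0.0419  0.006 ] 0.4472173649318449
base [ 0.4093 -0.0984  0.006 ] [ 0.4874 -0.1021  0.006 ] 0.44726499054618385
base [ 0.4099 -0.1137  0.006 ] [ 0.4875 -0.1174  0.006 ] 0.44743603868913834
```

```bash
python3 - <<'E'
from h import *
plan([.514,-.3595,.31],30)
E
```

```text
tcp [ 0.4507 -0.0617  0.3251] delta cm [-29.49   7.62   1.33] rv [ 0.0034 -0.012   1.003 ] t 4.65 F [-0.07 -0.48 -0.08] w 0.0851
```

Emit:
apply_moves:
  moves:
    - [[-29.5,7.6,1.3,0.003,-0.012,1.003,6.5],[-29.5,7.6,1.3,0.003,-0.012,1.003,6.5],[-29.5,7.6,1.3,0.003,-0.012,1.003,6.5],[-29.5,7.6,1.3,0.003,-0.012,1.003,6.5],[-29.5,7.6,1.3,0.003,-0.012,1.003,6.5],[-29.5,7.6,1.3,0.003,-0.012,1.003,6.5],[-29.5,7.6,1.3,0.003,-0.012,1.003,6.5],[-29.5,7.6,1.3,0.003,-0.012,1.003,6.5]]

```text
time_s: 5.65
tcp_pos: [0.5136, -0.3593, 0.3105]
orientation: [0.0, 0.966, 0.259, 0.0]
force: [0.9, 0.6, -0.1]
gripper_width: 0.0648
```

```bash
python3 - <<'E'
from h import *
wsave('w6');plan([.514,-.3595,.208],30)
E
```

```text
tcp [ 0.5136 -0.359   0.3106] delta cm [1.000e-02 5.000e-02 1.026e+01] rv [ 0.0003 -0.0001  0.0011] t 5.7 F [ 0.61 -0.13  0.56] w 0.0649
```

View pics/w6.png

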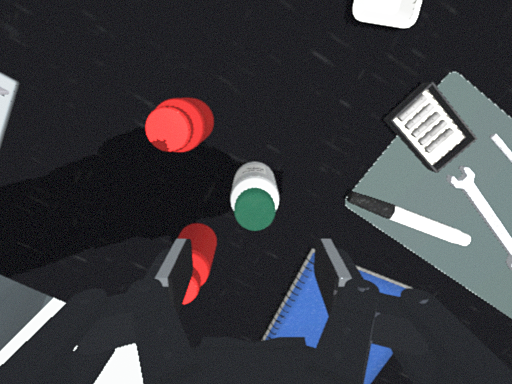

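Emit:
apply_moves:
  moves:
    - [[0,0,5,0,0,0,6.5],[0,0.05,8,0,0,0,6.5],[0,0.05,10.2,0,0,0,6.5],[0,0.05,10.2,0,0,0,6.5],[0,0.05,10.2,0,0,0,6.5]]

```text
time_s: 6.32
tcp_pos: [0.5144, -0.3594, 0.2098]
orientation: [0.001, 0.966, 0.26, 0.001]
force: [1.2, -0.4, 1.0]
gripper_width: 0.065
```

Emit:
apply_moves:
  moves:
    - [[0,0,0,0,0,0,3.6],[0,0,0,0,0,0,3.6],[0,0,0,0,0,0,3.6],[0,0,0,0,0,0,3.6],[0,0,0,0,0,0,3.6],[0,0,0,0,0,0,3.6]]
  grip_force: 25

```text
time_s: 7.08
tcp_pos: [0.515, -0.3598, 0.2116]
orientation: [0.002, 0.966, 0.26, 0.001]
force: [-0.2, 0.9, 6.7]
gripper_width: 0.0392
```

```bash
python3 - <<'E'
from h import *
wsave('w7');plan([.514,-.3595,.208],30)
E
```

```text
tcp [ 0.515  -0.3598  0.2117] delta cm [-0.07 -0.08  0.37] rv [ 0.0046 -0.002   0.0019] t 7.12 F [-1.12  1.7   5.52] w 0.0389
```

View pics/w7.png

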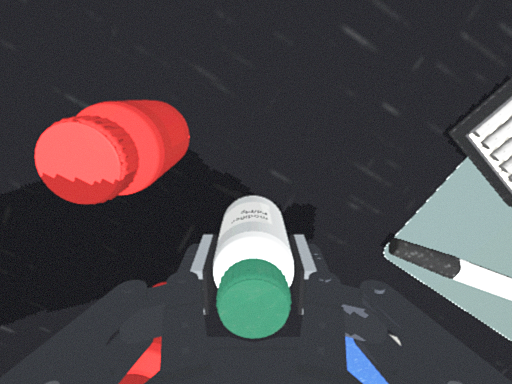

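Emit:
apply_moves:
  moves:
    - [[0,0,-3,0,0,0,3.6],[0,0,-6,0,0,0,3.6],[0,0,-9,0,0,0,3.6],[0,0,-9,0,0,0,3.6],[0,0,-9,0,0,0,3.6]]

```text
time_s: 7.75
tcp_pos: [0.5144, -0.3594, 0.3008]
orientation: [0.001, 0.966, 0.26, 0.001]
force: [-0.5, 0.9, -0.8]
gripper_width: 0.0392
```

```bash
python3 - <<'E'
from h import *
plan([.4515,-.099,.30],90.6)
E
```

```text
tcp [ 0.5144 -0.3594  0.3008] delta cm [  7.62 -25.68  -0.  ] rv [ 4.0000e-03  5.0000e-04 -1.0558e+00] t 7.75 F [-0.48  0.85 -0.83] w 0.0392
```

Emit:
apply_moves:
  moves:
    - [[7.6,-25.7,0,0.004,0,-1.056,3.6],[7.6,-25.7,0,0.004,0,-1.056,3.6],[7.6,-25.7,0,0.004,0,-1.056,3.6],[7.6,-25.7,0,0.004,0,-1.056,3.6],[7.6,-25.7,0,0.004,0,-1.056,3.6],[7.6,-25.7,0,0.004,0,-1.056,3.6],[7.6,-25.7,0,0.004,0,-1.056,3.6],[7.6,-25.7,0,0.004,0,-1.056,3.6]]

```text
time_s: 8.75
tcp_pos: [0.4509, -0.099, 0.2992]
orientation: [-0.001, 0.704, 0.71, -0.0]
force: [0.3, 0.5, -0.7]
gripper_width: 0.0395
```

```bash
python3 - <<'E'
from h import *
plan([.4515,-.099,.23],90.6)
wsave('w8')
im,c=load('w8'); hsv=cv2.cvtColor(im,cv2.COLOR_RGB2HSV)
m=cv2.inRange(hsv,(65,80,50),(95,255,255)); n,l,st,ce=cv2.connectedComponentsWithStats(m); i=1+np.argmax(st[1:,4]); print(st[i],ce[i])
print(onz(c,*ce[i],.086+.089))
E
```

```text
tcp [ 0.4509 -0.099   0.2992] delta cm [-0.    0.07  6.92] rv [-0.0016 -0.0002 -0.0018] t 8.75 F [ 0.25  0.55 -0.65] w 0.0395
[ 216  259   76   80 4793] [253.35635301 298.79344878]
[ 0.45012239 -0.09384061  0.175     ]
```

View pics/w8.png

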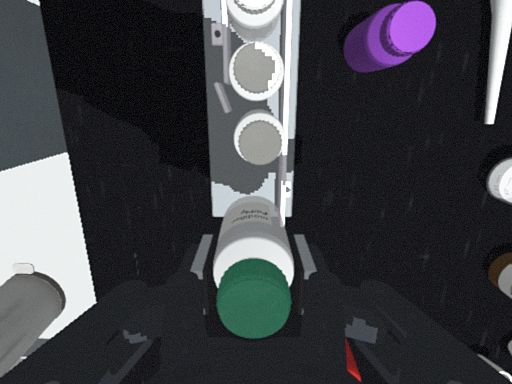

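Emit:
apply_moves:
  moves:
    - [[0,0.06,4,0,0,0,3.6],[0,0.06,7,0,0,0,3.6],[0,0.06,7.6,0,0,0,3.6],[0,0.06,7.6,0,0,0,3.6]]

```text
time_s: 9.3
tcp_pos: [0.4516, -0.0994, 0.2235]
orientation: [-0.001, 0.704, 0.71, -0.001]
force: [0.8, -1.1, -0.8]
gripper_width: 0.0396
```

Emit:
apply_moves:
  moves:
    - [[0,0,0.25,0,0,0,3.6],[0,0,0.35,0,0,0,3.6],[0,0,0.35,0,0,0,3.6]]

```text
time_s: 9.68
tcp_pos: [0.4519, -0.0994, 0.2205]
orientation: [-0.0, 0.704, 0.71, -0.0]
force: [-0.3, 0.7, -1.2]
gripper_width: 0.0395
```

Emit:
apply_moves:
  moves:
    - [[0,-0.05,0.15,0,0,0,3.6],[0,-0.05,0.25,0,0,0,3.6],[0,-0.05,0.25,0,0,0,3.6]]

```text
time_s: 10.05
tcp_pos: [0.4513, -0.0994, 0.2179]
orientation: [-0.0, 0.704, 0.71, -0.0]
force: [-0.2, -1.1, -0.1]
gripper_width: 0.0391
```

Emit:
apply_moves:
  moves:
    - [[0,0,0.1,0,0,0,3.6],[0,0,0.1,0,0,0,3.6]]

```text
time_s: 10.3
tcp_pos: [0.4513, -0.0995, 0.2177]
orientation: [-0.0, 0.704, 0.71, -0.0]
force: [-2.2, 0.2, 7.2]
gripper_width: 0.0393
```

Emit:
apply_moves:
  moves:
    - [[0,0,-0.05,0,0,0,4.2],[0,0,-0.05,0,0,0,5.0],[0,0,-0.05,0,0,0,6.5],[0,0,-0.05,0,0,0,6.5],[0,0,-0.05,0,0,0,6.5]]

```text
time_s: 10.92
tcp_pos: [0.4513, -0.0995, 0.2181]
orientation: [-0.0, 0.704, 0.71, -0.0]
force: [0.3, 0.3, -0.5]
gripper_width: 0.0646
```

```bash
python3 - <<'E'
from h import *
wsave('w9'); plan([.4515,-.099,.33],90.6)
E
```

```text
tcp [ 0.4513 -0.0995  0.2181] delta cm [ 4.000e-02  1.000e-02 -1.119e+01] rv [-0.0009  0.0004 -0.0025] t 10.97 F [0.68 0.78 0.15] w 0.0651
```

View pics/w9.png

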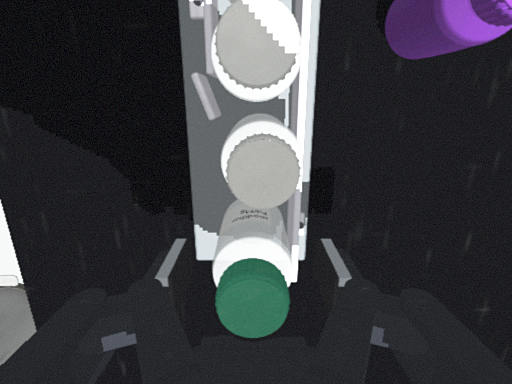

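Emit:
apply_moves:
  moves:
    - [[0,0,-3,0,0,0,6.5],[0,0,-8,0,0,0,6.5],[-3,0,-11,0,0,0,6.5],[-6,0,-11,0,0,0,6.5],[-6,0,-11,0,0,0,3],[-6,0,-11,0,0,0,2]]

```text
time_s: 11.72
tcp_pos: [0.4515, -0.159, 0.3276]
orientation: [-0.001, 0.704, 0.71, -0.0]
force: [-0.0, 0.3, -0.4]
gripper_width: 0.0294
```

```bash
python3 - <<'E'
from h import *
wsave('w10'); plan([.4515,-.16,.24],90.6)
E
```

```text
tcp [ 0.4514 -0.1587  0.3276] delta cm [-0.14  0.02  8.76] rv [-0.0021 -0.0007 -0.002 ] t 11.78 F [-0.   -0.04 -0.22] w 0.0217
```

View pics/w10.png

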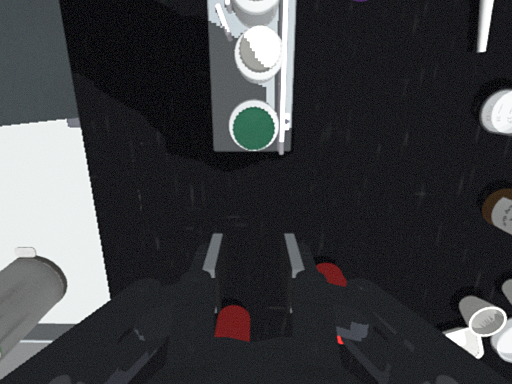

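```bash
python3 - <<'E'
from h import *
im,c=load('w10'); hsv=cv2.cvtColor(im,cv2.COLOR_RGB2HSV)
m=cv2.inRange(hsv,(65,80,30),(95,255,255)); n,l,st,ce=cv2.connectedComponentsWithStats(m); i=1+np.argmax(st[1:,4]); 
e=cv2.fitEllipse(max(cv2.findContours((l==i).astype(np.uint8),0,2)[0],key=len))
X=onz(c,*e[0],.092);print(e,X, 'lane x',X[0]-(.4512-.011*X[1]),'y',X[1]-.0985)
X=onz(c,263,47,.082);print('C',X, 'lane x',X[0]-(.4512-.011*X[1]),'y',X[1]-.0985)
E
```

```text
((253.2943115234375, 127.89275360107422), (39.72416305541992, 41.02534866333008), 172.92315673828125) [ 0.44998622 -0.09978941  0.092     ] lane x -0.002311466382091343 y -0.19828940660268068
C [ 0.45599905 -0.04731112  0.082     ] lane x 0.0042786274422090265 y -0.1458111177072005
```

```bash
python3 - <<'E'
from h import *
im,c=load('w10'); g=cv2.cvtColor(im,cv2.COLOR_RGB2GRAY)
for v in(90,110,140): 
    print(v,[(u,int(g[v,u])) for u in range(276,294)])
for v in (90,110,140):
    r=g[v,268:292].astype(int); k=268+np.argmax(np.diff(r)); X=onz(c,k+.5,v,.034); print(k,X.round(4),'lane x at y=0:',X[0]+.011*X[1]-.021)
print(-np.array(c['R']).T@c['t'], np.array(c['R'])[2])
cv2.imwrite('pics/w10z.png',cv2.resize(cv2.cvtColor(im,cv2.COLOR_RGB2BGR)[0:170,190:310],None,fx=3.5,fy=3.5,interpolation=0))
E
```

```text
90 [(276, 91), (277, 92), (278, 109), (279, 123), (280, 159), (281, 255), (282, 255), (283, 255), (284, 255), (285, 254), (286, 220), (287, 216), (288, 217), (289, 217), (290, 223), (291, 210), (292, 146), (293, 56)]
110 [(276, 87), (277, 98), (278, 115), (279, 132), (280, 250), (281, 255), (282, 255), (283, 255), (284, 255), (285, 205), (286, 214), (287, 218), (288, 220), (289, 221), (290, 211), (291, 166), (292, 79), (293, 28)]
140 [(276, 94), (277, 111), (278, 137), (279, 235), (280, 255), (281, 255), (282, 255), (283, 255), (284, 128), (285, 82), (286, 94), (287, 99), (288, 92), (289, 92), (290, 78), (291, 40), (292, 8), (293, 17)]
280 [ 0.473  -0.0733  0.034 ] lane x at y=0: 0.4512078080906952
279 [ 0.4728 -0.0898  0.034 ] lane x at y=0: 0.4507863606967346
270 [ 0.4656 -0.116   0.034 ] lane x at y=0: 0.4433490682541565
[ 0.44998785 -0.0798832   0.2971503 ] [ 0.00096794 -0.3070128  -0.95170489]
```

View pics/w10z.png

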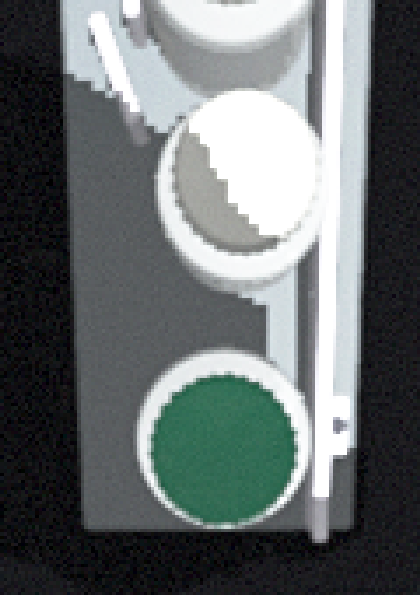

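Emit:
apply_moves:
  moves:
    - [[0,0.02,5,-0.001,0,0,2],[0,0.03,9,-0.001,0,0,2],[0,0.03,11.3,-0.001,0,0,2],[0,0.03,11.3,-0.001,0,0,2],[0,0.03,11.3,-0.001,0,0,2]]
  grip_force: 60

```text
time_s: 12.4
tcp_pos: [0.4518, -0.1583, 0.2153]
orientation: [-0.0, 0.704, 0.71, -0.0]
force: [-0.1, -0.1, 0.0]
gripper_width: 0.02
```

```bash
python3 - <<'E'
from h import *
wsave('w11'); plan([.4520,-.135,.214],90.6); save('scene','s1')
im=cv2.cvtColor(np.load('pics/s1.npy'),cv2.COLOR_RGB2BGR)
cv2.imwrite('pics/s1c.png',cv2.resize(im[150:330,170:370],None,fx=3,fy=3,interpolation=cv2.INTER_CUBIC))
E
```

```text
tcp [ 0.4522 -0.1586  0.2157] delta cm [2.36 0.01 0.17] rv [ 0.0005  0.0001 -0.0015] t 12.45 F [-0.91 -0.41 -0.12] w 0.0199
```

View pics/w11.png

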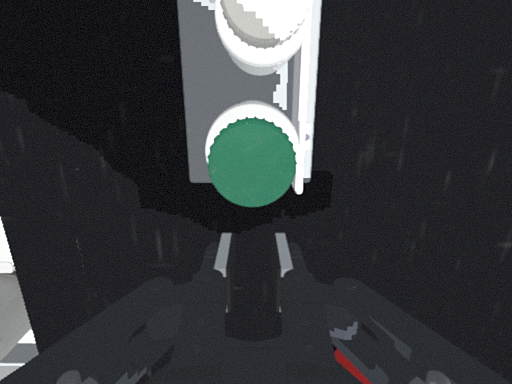

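View pics/s1c.png

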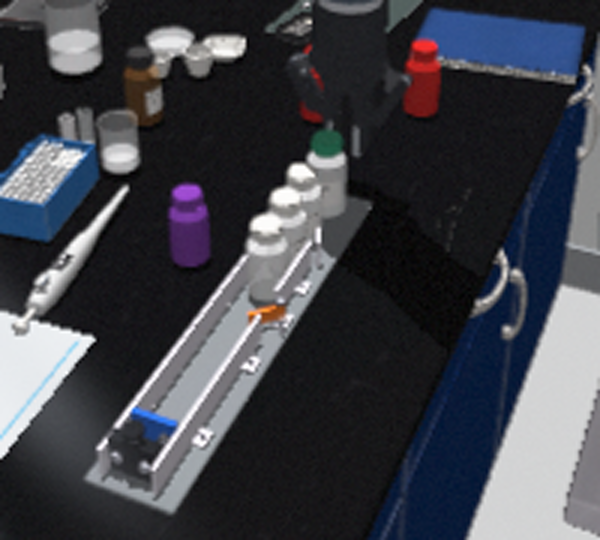

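Emit:
apply_moves:
  moves:
    - [[0.8,0,0.1,0,0,0,2],[1.6,0,0.1,0,0,0,2],[2.4,0,0.1,0,0,0,2],[2.8,0,0.1,0,0,0,2],[3.2,0,0.1,0,0,0,2],[3.6,0,0.1,0,0,0,2],[4.0,0,0.1,0,0,0,2],[4.0,0,0.1,0,0,0,2]]

```text
time_s: 13.5
tcp_pos: [0.4519, -0.1185, 0.2148]
orientation: [0.0, 0.704, 0.71, 0.0]
force: [1.0, -0.3, -0.3]
gripper_width: 0.02
```

```bash
python3 - <<'E'
from h import *
wsave('w12'); plan([.4523,-.10,.2145],90.6)
E
```

```text
tcp [ 0.4519 -0.1186  0.2148] delta cm [1.86 0.05 0.03] rv [ 0.0011  0.0002 -0.0015] t 13.55 F [-0.03  0.59 -0.24] w 0.0198
```

View pics/w12.png

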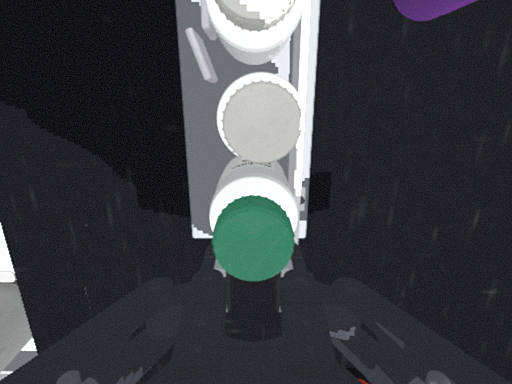

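Emit:
apply_moves:
  moves:
    - [[0.4,0,0,0,0,0,2],[0.8,0.02,0,0,0,0,2],[1.2,0.03,0,0,0,0,2],[1.5,0.03,0,0,0,0,2],[1.8,0.04,0,0,0,0,2],[2.1,0.05,0,0,0,0,2],[2.4,0.05,0,0,0,0,2],[2.4,0.05,0,0,0,0,2]]

```text
time_s: 14.55
tcp_pos: [0.4522, -0.0943, 0.2148]
orientation: [0.0, 0.704, 0.71, 0.001]
force: [-0.9, -1.8, 0.6]
gripper_width: 0.0202
```

```bash
python3 - <<'E'
from h import *
wsave('w13'); plan([.4523,-.07,.2145],90.6)
E
```

```text
tcp [ 0.4522 -0.0944  0.2148] delta cm [2.44 0.04 0.03] rv [ 0.0011 -0.0004 -0.0012] t 14.6 F [ 0.27 -1.38  0.67] w 0.02
```

View pics/w13.png

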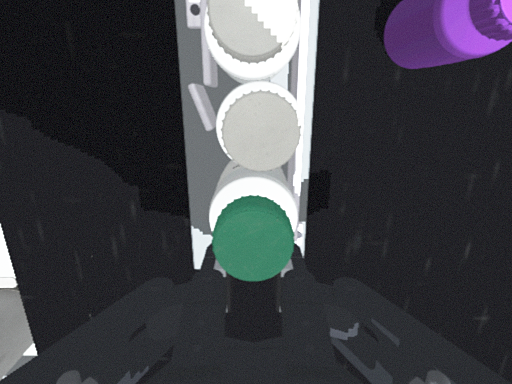

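Emit:
apply_moves:
  moves:
    - [[0.4,0,0,0,0,0,2],[0.8,0,0,0,0,0,2],[1.2,0,0,0,0,0,2],[1.6,0,0,0,0,0,2],[2.0,0,0,0,0,0,2],[2.4,0,0,0,0,0,2],[2.8,0,0,0,0,0,2],[3.2,0,0,0,0,0,2]]

```text
time_s: 15.6
tcp_pos: [0.4519, -0.0622, 0.2148]
orientation: [0.0, 0.704, 0.71, 0.0]
force: [0.2, -3.1, 1.6]
gripper_width: 0.0199
```

```bash
python3 - <<'E'
from h import *
wsave('w14'); plan([.4523,-.03,.2145],90.6); save('scene','s2')
im=cv2.cvtColor(np.load('pics/s2.npy'),cv2.COLOR_RGB2BGR)
cv2.imwrite('pics/s2c.png',cv2.resize(im[150:330,170:370],None,fx=3,fy=3,interpolation=cv2.INTER_CUBIC))
E
```

```text
tcp [ 0.4518 -0.0618  0.2147] delta cm [3.18 0.08 0.03] rv [ 0.0009 -0.0007 -0.0008] t 15.65 F [-1.07 -2.37  1.84] w 0.0203
```

View pics/w14.png

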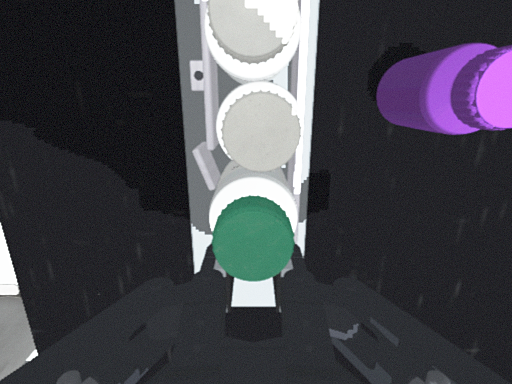

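View pics/s2c.png

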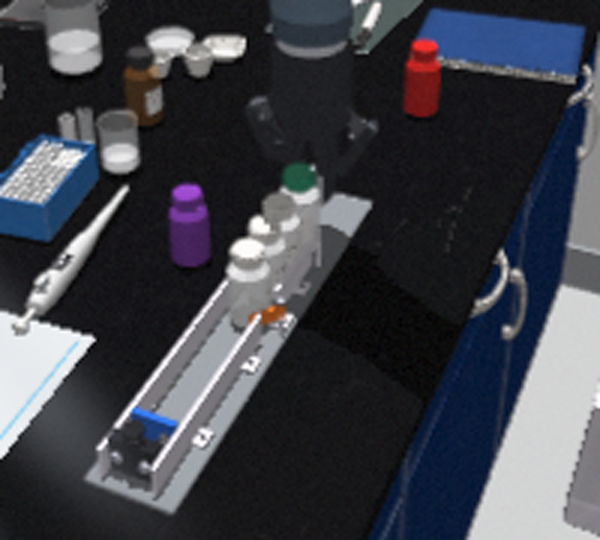

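Emit:
apply_moves:
  moves:
    - [[0.4,0.01,0,0,0,0,2],[0.8,0.02,0,0,0,0,2],[1.2,0.03,0,0,0,0,2],[1.6,0.04,0,0,0,0,2],[2.0,0.05,0,0,0,0,2],[2.4,0.06,0,0,0,0,2],[2.8,0.06,0,0,0,0,2],[3.2,0.06,0,0,0,0,2]]

```text
time_s: 16.7
tcp_pos: [0.4521, -0.0296, 0.2148]
orientation: [-0.0, 0.704, 0.711, 0.001]
force: [-0.4, -2.6, 1.0]
gripper_width: 0.0201
```

```bash
python3 - <<'E'
from h import *
wsave('w15'); plan([.4523,-.03,.2145],90.6)
E
```

```text
tcp [ 0.452  -0.0292  0.2147] delta cm [-0.08  0.03  0.02] rv [ 0.001  -0.0019 -0.0002] t 16.75 F [ 0.37 -1.68  1.36] w 0.0202
```

View pics/w15.png

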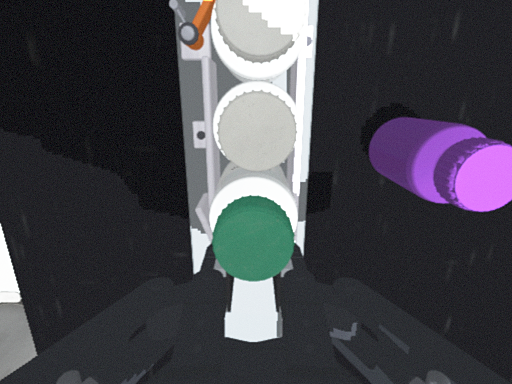

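Emit:
apply_moves:
  moves:
    - [[0.4,0.01,0,0,0,0,2],[0.8,0.02,0,0,0,0,2],[1.2,0.02,0,0,0,0,2],[1.6,0.02,0,0,0,0,2],[2.0,0.02,0,0,0,0,2],[2.4,0.02,0,0,0,0,2],[2.8,0.02,0,0,0,0,2],[3.2,0.02,0,0,0,0,2]]

```text
time_s: 17.75
tcp_pos: [0.4518, 0.0031, 0.2148]
orientation: [-0.0, 0.703, 0.711, 0.001]
force: [-0.2, -3.4, 1.1]
gripper_width: 0.0201
```

```bash
python3 - <<'E'
from h import *
wsave('w16'); plan([.4523,-.03,.2145],90.6)
E
```

```text
tcp [0.4517 0.0035 0.2147] delta cm [-3.35  0.02  0.01] rv [ 0.0007 -0.0028  0.0003] t 17.8 F [-0.09 -2.06  0.35] w 0.0198
```

View pics/w16.png

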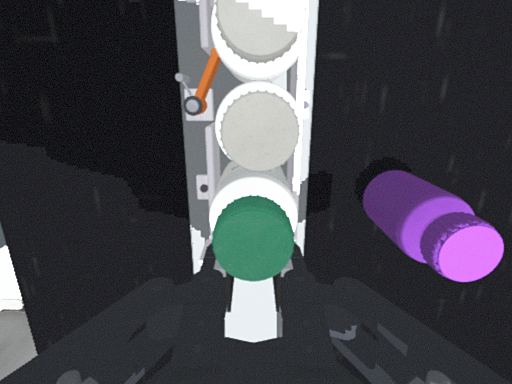

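Emit:
apply_moves:
  moves:
    - [[0.4,0.01,0,0,-0.001,0,2],[0.8,0.01,0,0,-0.002,0,2],[1.2,0.02,0,0,-0.003,0,2],[1.6,0.02,0,0,-0.003,0,2],[2.0,0.02,0,0,-0.003,0,2],[2.4,0.02,0,0,-0.003,0,2],[2.8,0.02,0,0,-0.003,0,2],[3.2,0.02,0,0,-0.003,0,2]]

```text
time_s: 18.8
tcp_pos: [0.4516, 0.0357, 0.2148]
orientation: [0.0, 0.703, 0.711, 0.0]
force: [-0.4, -2.3, 1.5]
gripper_width: 0.0204
```

Emit:
apply_moves:
  moves:
    - [[0.4,0,0,0,0,0,2],[0.8,0,0,0,0,0,2],[1.2,0,0,0,0,0,2],[1.6,0,0,0,0,0,2],[2.0,0,0,0,0,0,2],[2.4,0,0,0,0,0,2],[2.8,0,0,0,0,0,2],[2.8,0,0,0,0,0,2]]

```text
time_s: 19.8
tcp_pos: [0.4513, 0.0642, 0.2148]
orientation: [-0.0, 0.703, 0.711, 0.001]
force: [-0.6, -1.9, 0.4]
gripper_width: 0.0197
```

```bash
python3 - <<'E'
from h import *
wsave('w17'); plan([.4523,-.03,.2145],90.6);save('scene','s3')
im=cv2.cvtColor(np.load('pics/s3.npy'),cv2.COLOR_RGB2BGR)
cv2.imwrite('pics/s3c.png',cv2.resize(im[150:330,170:370],None,fx=3,fy=3,interpolation=cv2.INTER_CUBIC))
E
```

```text
tcp [0.4512 0.0641 0.2147] delta cm [-9.41 -0.    0.02] rv [ 0.0007 -0.0009  0.0008] t 19.85 F [ 0.26 -1.45  1.26] w 0.0199
```

View pics/w17.png

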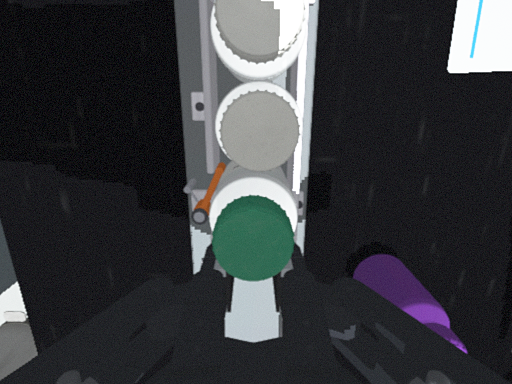

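View pics/s3c.png

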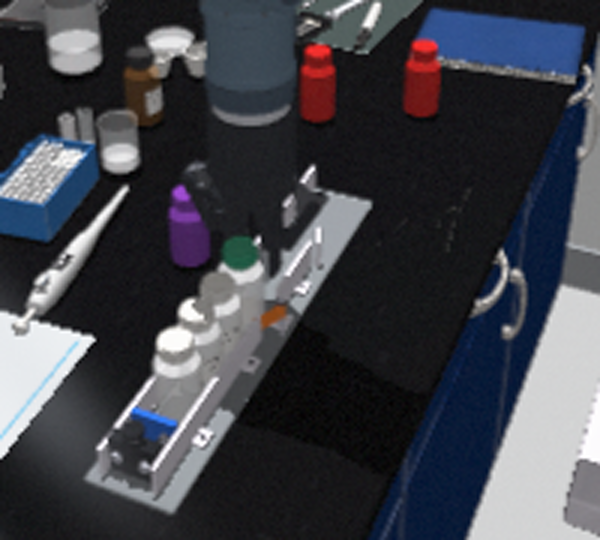

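Emit:
apply_moves:
  moves:
    - [[0.2,0,0,0,0,0,2],[0.4,0,0,0,0,0,2],[0.6,0,0,0,0,0,2],[0.8,0,0,0,0,0,2],[1.0,0,0,0,0,0,2],[1.2,0,0,0,0,0,2],[1.4,0,0,0,0,0,2],[1.4,0,0,0,0,0,2]]

```text
time_s: 20.9
tcp_pos: [0.4511, 0.0783, 0.2147]
orientation: [-0.0, 0.703, 0.711, 0.001]
force: [1.2, -2.5, 0.8]
gripper_width: 0.0201
```

Emit:
apply_moves:
  moves:
    - [[0.2,0,0,0,0,0,2],[0.4,0,0,0,0,0,2],[0.6,0,0,0,0,0,2],[0.6,0,0,0,0,0,2]]

```text
time_s: 21.4
tcp_pos: [0.451, 0.084, 0.2147]
orientation: [0.0, 0.703, 0.711, 0.0]
force: [0.7, -5.7, 1.3]
gripper_width: 0.0199
```

Emit:
apply_moves:
  moves:
    - [[0.2,0,0,0,0,0,2],[0.4,0,0,0,0,0,2],[0.6,0,0,0,0,0,2],[0.8,0,0,0,0,0,2],[0.8,0,0,0,0,0,2]]

```text
time_s: 22.02
tcp_pos: [0.4508, 0.0915, 0.2147]
orientation: [0.001, 0.703, 0.711, -0.001]
force: [-0.3, -5.6, 2.1]
gripper_width: 0.0198
```

Emit:
apply_moves:
  moves:
    - [[0.1,0,0,0,0,0,2],[0.2,0,0,0,0,0,2],[0.2,0,0,0,0,0,2]]

```text
time_s: 22.4
tcp_pos: [0.4506, 0.0929, 0.2147]
orientation: [0.002, 0.703, 0.711, -0.002]
force: [0.1, -7.6, 1.9]
gripper_width: 0.0197
```

Emit:
apply_moves:
  moves:
    - [[0.1,0,0,0,0,0,2],[0.2,0,0,0,0,0,2],[0.2,0,0,0,0,0,2]]

```text
time_s: 22.78
tcp_pos: [0.4505, 0.0942, 0.2148]
orientation: [0.003, 0.704, 0.71, -0.003]
force: [-0.6, -7.2, 2.7]
gripper_width: 0.0203
```

```bash
python3 - <<'E'
from h import *
wsave('w18'); plan([.4505,.0942,.2145],90.6)
E
```

```text
tcp [0.4505 0.0942 0.2148] delta cm [0.   0.   0.03] rv [-0.0003  0.0094 -0.0009] t 22.82 F [-0.11 -6.91  2.38] w 0.0198
```

View pics/w18.png

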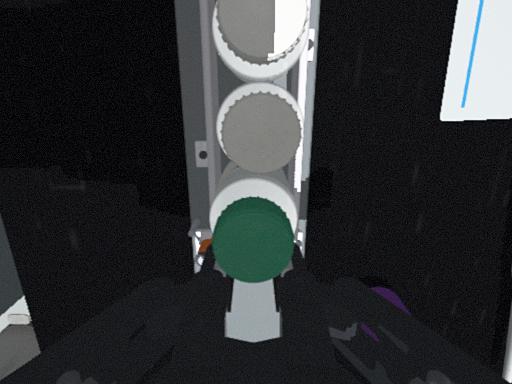

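Emit:
apply_moves:
  moves:
    - [[0.05,0,0,0,0.003,0,2],[0.1,0,0,0,0.006,0,2],[0.1,0,0,0,0.006,0,2]]

```text
time_s: 23.2
tcp_pos: [0.4503, 0.0944, 0.2148]
orientation: [0.002, 0.704, 0.71, -0.003]
force: [-0.5, -6.3, 1.7]
gripper_width: 0.0199
```

Emit:
apply_moves:
  moves:
    - [[0.05,0,0,0,0.004,0,2],[0.1,0,0,0,0.006,0,2],[0.1,0,0,0,0.006,0,2]]

```text
time_s: 23.58
tcp_pos: [0.4502, 0.0947, 0.2148]
orientation: [0.001, 0.704, 0.71, -0.002]
force: [0.3, -6.5, 1.8]
gripper_width: 0.0199
```

Emit:
apply_moves:
  moves:
    - [[0.1,0,0,0,0.002,0,2],[0.2,0,0,0,0.003,0,2],[0.2,0,0,0,0.003,0,2]]

```text
time_s: 23.95
tcp_pos: [0.4502, 0.096, 0.2148]
orientation: [0.001, 0.705, 0.71, -0.002]
force: [0.1, -6.5, 1.6]
gripper_width: 0.0198
```

Emit:
apply_moves:
  moves:
    - [[0.1,0,0,0,0.002,0,2],[0.2,0,0,0,0.003,0,2],[0.2,0,0,0,0.003,0,2]]

```text
time_s: 24.32
tcp_pos: [0.4501, 0.0972, 0.2148]
orientation: [0.001, 0.705, 0.709, -0.002]
force: [0.3, -7.8, 1.8]
gripper_width: 0.0199
```

Emit:
apply_moves:
  moves:
    - [[0.1,0,0,0,0.002,0,2],[0.15,0,0,0,0.002,0,2],[0.15,0,0,0,0.002,0,2]]

```text
time_s: 24.7
tcp_pos: [0.4501, 0.0978, 0.2148]
orientation: [0.002, 0.705, 0.709, -0.003]
force: [0.6, -7.1, 1.6]
gripper_width: 0.0202
```

Emit:
apply_moves:
  moves:
    - [[0.1,0,0,0,0.002,0,2],[0.15,0,0,0,0.002,0,2],[0.15,0,0,0,0.002,0,2]]

```text
time_s: 25.08
tcp_pos: [0.4501, 0.0984, 0.2148]
orientation: [0.003, 0.705, 0.709, -0.004]
force: [0.8, -7.1, 2.3]
gripper_width: 0.0203
```

Emit:
apply_moves:
  moves:
    - [[0.1,0,0,0,0.004,0,2],[0.2,0,0,0,0.006,0,2],[0.2,0,0,0,0.006,0,2]]

```text
time_s: 25.45
tcp_pos: [0.4501, 0.0996, 0.2148]
orientation: [0.002, 0.706, 0.708, -0.003]
force: [-0.1, -8.8, 1.1]
gripper_width: 0.0203
```

```bash
python3 - <<'E'
from h import *
wsave('w19'); plan([.4501,.0985,.2145],90.6);save('scene','s4')
im=cv2.cvtColor(np.load('pics/s4.npy'),cv2.COLOR_RGB2BGR)
cv2.imwrite('pics/s4c.png',cv2.resize(im[210:320,190:310],None,fx=5,fy=5,interpolation=cv2.INTER_CUBIC))
E
```

```text
tcp [0.4501 0.0996 0.2148] delta cm [-0.11  0.    0.03] rv [-0.0012  0.007  -0.0068] t 25.5 F [ 0.03 -7.73  1.48] w 0.0198
```

View pics/s4c.png

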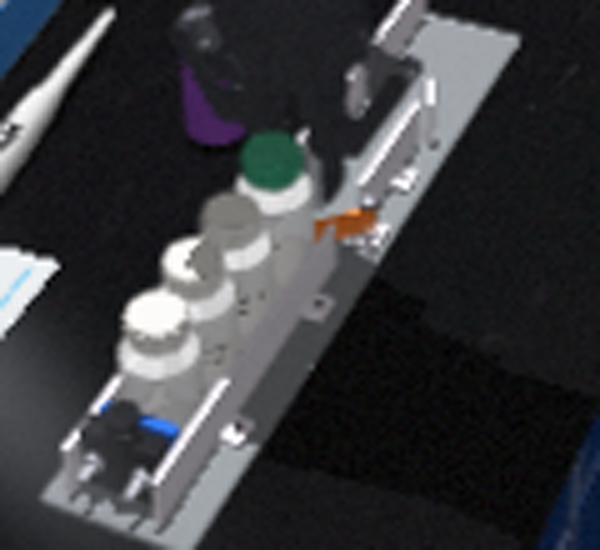

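Emit:
apply_moves:
  moves:
    - [[0.1,0,0,0,0.004,-0.003,2],[0.2,0,0,0,0.006,-0.006,2],[0.2,0,0,0,0.006,-0.006,2]]

```text
time_s: 25.92
tcp_pos: [0.4501, 0.1007, 0.2148]
orientation: [0.001, 0.704, 0.71, -0.002]
force: [0.6, -7.7, 1.3]
gripper_width: 0.0198
```

Emit:
apply_moves:
  moves:
    - [[0.1,0,0,0,0.004,-0.002,2],[0.2,0,0,0,0.006,-0.003,2],[0.2,0,0,0,0.006,-0.003,2]]

```text
time_s: 26.3
tcp_pos: [0.4501, 0.1013, 0.2148]
orientation: [0.001, 0.703, 0.711, -0.002]
force: [0.6, -10.6, 2.8]
gripper_width: 0.0201
```

Emit:
apply_moves:
  moves:
    - [[0.05,0,0,0,0.002,0,2],[0.1,0,0,0,0.003,0,2],[0.1,0,0,0,0.003,0,2]]

```text
time_s: 26.68
tcp_pos: [0.4501, 0.1013, 0.2148]
orientation: [0.002, 0.704, 0.71, -0.003]
force: [1.0, -8.1, 1.9]
gripper_width: 0.0199
```

Emit:
apply_moves:
  moves:
    - [[0.05,0,0,0,0.002,0,2],[0.1,0,0,0,0.003,0,2],[0.1,0,0,0,0.003,0,2]]

```text
time_s: 27.05
tcp_pos: [0.4501, 0.1015, 0.2148]
orientation: [0.002, 0.704, 0.71, -0.003]
force: [1.3, -8.4, 2.0]
gripper_width: 0.0202
```

Emit:
apply_moves:
  moves:
    - [[0.1,0,0,0,0.002,0,2],[0.2,0,0,0,0.004,0,2],[0.25,0,0,0,0.005,0,2],[0.25,0,0,0,0.005,0,2]]

```text
time_s: 27.55
tcp_pos: [0.4501, 0.1022, 0.2149]
orientation: [0.003, 0.705, 0.709, -0.004]
force: [0.1, -12.3, 3.2]
gripper_width: 0.0202
```

Emit:
apply_moves:
  moves:
    - [[0.1,0,0,0,0.003,0,2],[0.2,0,0,0,0.005,0,2],[0.27,0,0,0,0.006,0,2],[0.3,0,0,0,0.007,0,2],[0.3,0,0,0,0.007,0,2]]

```text
time_s: 28.18
tcp_pos: [0.45, 0.1028, 0.2149]
orientation: [0.004, 0.706, 0.709, -0.005]
force: [-0.4, -15.5, 4.4]
gripper_width: 0.02
```

```bash
python3 - <<'E'
from h import *
wsave('w20'); plan([.4501,.0985,.2145],90.6);save('scene','s5')
im=cv2.cvtColor(np.load('pics/s5.npy'),cv2.COLOR_RGB2BGR)
cv2.imwrite('pics/s5c.png',cv2.resize(im[210:320,190:310],None,fx=5,fy=5,interpolation=cv2.INTER_CUBIC))
E
```

```text
tcp [0.45   0.1028 0.2149] delta cm [-0.43  0.01  0.05] rv [-0.0011  0.0132 -0.006 ] t 28.23 F [  0.57 -16.38   4.08] w 0.0196
```

View pics/s5c.png

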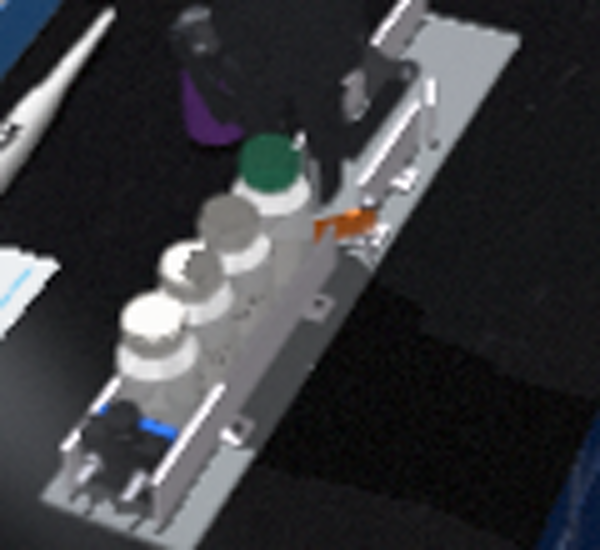

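View pics/w20.png

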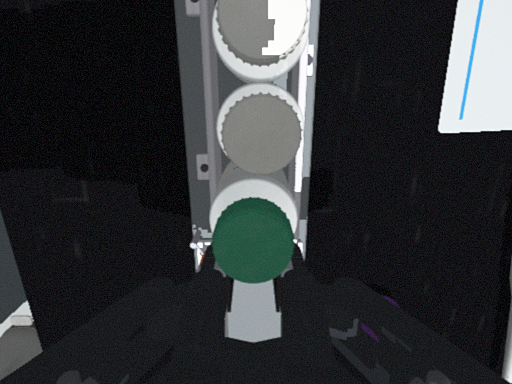

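Emit:
apply_moves:
  moves:
    - [[-0.1,0,0,0,0,0,2],[-0.3,0,0,0,0,0,2],[-0.5,0,0,0,0,0,2],[-0.7,0,0,0,0,0,2],[-1.0,0,0,0,0,0,2],[-1.4,0,0,0,0,0,2],[-2,0,0,0,0,0,2],[-3,0,0,0,0,0,2]]

```text
time_s: 29.28
tcp_pos: [0.4501, 0.0725, 0.2153]
orientation: [0.004, 0.705, 0.709, -0.005]
force: [-0.1, 0.5, -0.3]
gripper_width: 0.0201
```

Emit:
apply_moves:
  moves:
    - [[-1,0,0,0,0,0,2],[-1.5,0,-3,0,0,0,2],[-1.5,0,-8,0,0,0,2],[-1.5,0,-11,0,0,0,2],[-1.5,0,-11,0,0,0,2]]

```text
time_s: 29.9
tcp_pos: [0.4516, 0.0584, 0.328]
orientation: [0.006, 0.705, 0.709, -0.003]
force: [0.2, -0.9, -0.4]
gripper_width: 0.0199
```

```bash
python3 - <<'E'
from h import *
wsave('w21'); plan([.4501,.0985,.2145],90.6);save('scene','s6')
im=cv2.cvtColor(np.load('pics/s6.npy'),cv2.COLOR_RGB2BGR)
cv2.imwrite('pics/s6c.png',cv2.resize(im[200:320,180:310],None,fx=4.6,fy=4.6,interpolation=cv2.INTER_CUBIC))
E
```

```text
tcp [0.4508 0.0585 0.3263] delta cm [ 4.14 -0.07 11.13] rv [ 0.0015  0.0126 -0.006 ] t 29.95 F [-0.12 -0.6   0.11] w 0.0198
```

View pics/s6c.png

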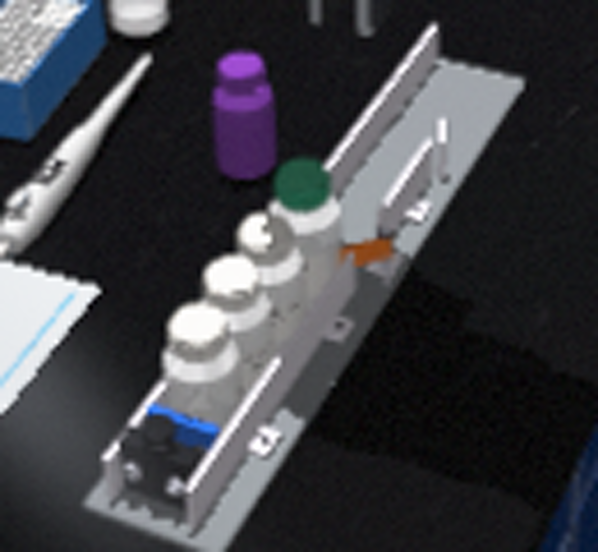

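View pics/w21.png

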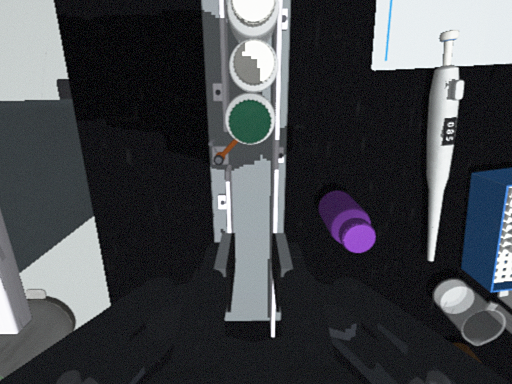

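Row sits in the lane, the catch tip lying behind the green bottle. Measuring the final state.

```bash
python3 - <<'E'
from h import *
im,c=load('w21'); hsv=cv2.cvtColor(im,cv2.COLOR_RGB2HSV)
m=cv2.inRange(hsv,(65,80,30),(95,255,255)); n,l,st,ce=cv2.connectedComponentsWithStats(m); i=1+np.argmax(st[1:,4]); 
e=cv2.fitEllipse(max(cv2.findContours((l==i).astype(np.uint8),0,2)[0],key=len))
def rep(n,X): print(n,'lane x',round(X[0]-(.4512-.011*X[1]),4),'y',round(X[1]-.0985,4))
rep('G',onz(c,*e[0],.092)); rep('C',onz(c,253,64,.082)); rep('B',onz(c,253.5,4,.082))
m=cv2.inRange(hsv,(3,120,60),(20,255,255)); m[:, 280:]=0; p=np.argwhere(m); p=p[p[:,0]<200]; print(p.min(0),p.max(0)); t=p[np.argmax(p[:,1])]; rep('tip',onz(c,t[1],t[0],.026))
b=p[np.argmax(p[:,0])]; rep('pivot',onz(c,b[1],b[0],.026))
im4,c4=load('w4'); h=cv2.cvtColor(im4,cv2.COLOR_RGB2HSV); q=np.argwhere(cv2.inRange(h,(5,150,120),(20,255,255))); q=q[q[:,0]<170]
t=q[np.argmin(q[:,1])]; rep('tip start',onz(c4,t[1],t[0],.026)); t=q[np.argmax(q[:,0])]; rep('pivot start',onz(c4,t[1],t[0],.026))
cv2.imwrite('pics/w21z.png',cv2.resize(cv2.cvtColor(im,cv2.COLOR_RGB2BGR)[0:180,190:310],None,fx=3.3,fy=3.3,interpolation=0))
save('top','t2');imt=cv2.cvtColor(np.load('pics/t2.npy'),cv2.COLOR_RGB2BGR)
cv2.imwrite('pics/t2c.png',cv2.resize(imt[140:260,80:350],None,fx=2.9,fy=2.9,interpolation=cv2.INTER_CUBIC))
E
```

```text
G lane x -0.0007 y 0.0206
C lane x 0.002 y 0.0576
B lane x 0.0025 y 0.093
[140 217] [158 237]
tip lane x -0.013 y -0.0043
pivot lane x -0.0266 y -0.0195
tip start lane x -0.0111 y 0.0026
pivot start lane x -0.0277 y -0.0152
```

View pics/w21z.png

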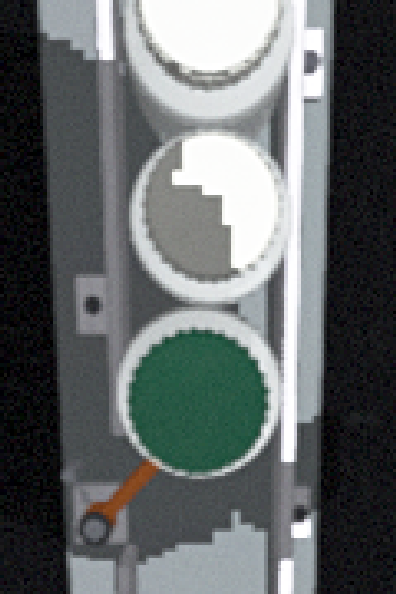

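View pics/t2c.png

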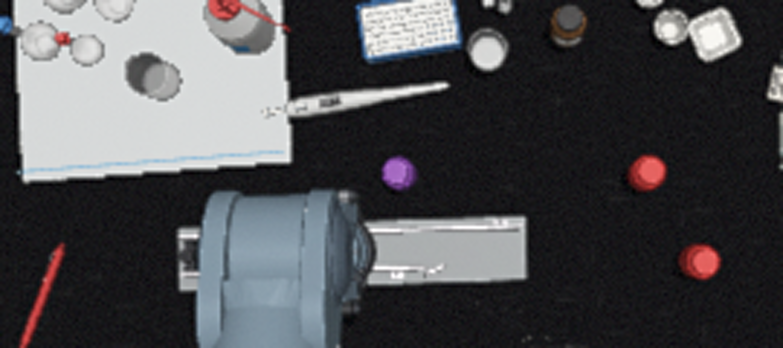

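```bash
python3 - <<'E'
from h import *
print(arm.observe()['time_s']); print(arm.close_job())
E
```

```text
30.05
the job is handed in; nothing more can be done
None
```

I placed the green-capped bottle on the ledge and pushed all four bottles along the lane as one closed-up row. I bedded the row on the buffer stop with a held push of about 15.5 N (16.4 N at its highest reading), then backed the fingers off. I handed the job in at 30 s; it reports no verdict.

**Last checks, from the wrist camera:**

| Bottle | Across the lane (x) | Along the lane (y) |
|---|---|---|
| Green-capped | -0.7 mm | +20.6 mm |
| Third white (sample_c) | +2.0 mm | about 58 mm |
| Second white (sample_b) | +2.5 mm | about 93 mm |

- **Catch:** it lies behind the green-capped bottle at about the same angle as at the start, so it appears shut. The bottle hides part of its tip.
- **Row:** in the scene picture all four stand upright and closed up, and the fingers are clear of them.
- **Bystanders:** the things in view look unmoved, but I compared them only by eye. The last top picture was cropped, so it leaves out the log book.

**Disagreed or not measured:**
- **Lane position:** the lane's centre line is about 4 mm off the middle of the base plate, so I worked from the rails.
- **Tool offset:** the camera and the arm disagreed by about 1.5 mm sideways. I allowed for this in the push.
- **First white bottle (sample_a):** the last wrist view missed it, so I checked it only in the scene picture.
- **Force between the first two bottles:** I never measured it directly. I inferred it from the push at the wrist and the buffer's remaining compression, about 6 mm or roughly 3.7 N.

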